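# Wipe the weigh plate clear and slide the parcel on

### The arm

A 6-joint arm with a two-finger parallel gripper is mounted at the origin on the work surface. World frame = base frame: x ahead of the robot, y to its left, z up, the work surface at z = 0. Lengths are in m, angles in rad, forces in N, time in s.
With the tool pointing down it reaches from about 0.2 to 0.875 m from the base axis. Payload 3.4 kg.
Tool frame: the origin (TCP) lies at the very end of the fingers, on their centre line; the grasp point (between the pads) lies 19 mm behind it; z points along the fingers, y is the direction in which the jaws open and shut (so a half turn about z gives the same grasp; the last joint's range is limited). The gripper opens to 94 mm and grips with 3 to 60 N. Pads are 16 mm wide; open, the fingers measure 119 mm over their backs; the gripper's body (75 mm by 177 mm) begins 78 mm behind the grasp point.
Start: joints at [-1.441, 0.276, 1.505, -0, 1.361, -0.121], TCP at [0.143, -0.557, 0.205] pointing down, gripper open.
Joint ranges: [-2.89, 2.89], [-0.75, 2.08], [0.22, 2.7], [-1.18, 4.32], [0.11, 2.71], [-2.7, 2.7]. Speed limits (rad/s): [2.57, 2.57, 3.14, 3.14, 3.14, 3.14].

### API

Orientations are given as a 3x3 rotation matrix whose columns are the frame's x, y, z axes.
In Python, from cell import get_obs, camera, job_done, masks_of, spot_point gives the robot as it stands.
- The arm moves only by the tool send_rows, never from a script. Its argument "increments" is a list of rows, each a list of 2 entries, a list of its own where there are three numbers: the shift along the tool's x, y, z scaled (see below), then the turn, a rotation vector about the tool's x, y, z scaled (see below). A call has 1 to 12 rows; each row is the pose to reach, as a shift and turn from the pose commanded when the call began, along the tool's axes at that moment, turning the shorter way round; what a row does not reach only later rows make up. The controller multiplies each number of a shift by 100 mm and each number of a turn by 180 degrees. A row lasts 1/8 s, in which the tool goes at most 62.5 mm and 10.7 degrees, less where a joint would pass 70% of its speed; a pose out of reach is approached as far as the arm can. A call with a number of a shift or a turn outside -1 to 1 is refused whole. A call with a gripper value outside its range is refused whole. "claw" is the opening, from 0 (shut) to 1 (fully open), set as the call begins (left out, the last holds). The fingers move at their own pace and stop on an object; "squeeze" is the grip in N (left out, the last holds). Time passes only in rows, so rows that repeat a pose let the fingers close. It gives the time, the measured TCP pose, the force and the opening at its end, in the units of the state.
- get_obs(): the state, without advancing time (a new reading comes with each control period).
- camera(name): name is "scene" or "top" or "wrist"; returns a dict with "frame" (420x560x3 uint8, blue, green, red), "K" (3x3 intrinsics, pixels), "k1" (the pictures are not rectified: a ray, as slopes to the right and down, at radius r is drawn at 1 + k1 r^2 times it, then the intrinsics apply), "view" (4x4, takes a point from world to camera coordinates). Camera axes: x right, y down, z forward; pixel columns grow to the right and rows downward; lengths in m; the calibration is good to about 2 mm. A picture is of the moment at which its call begins. There is no depth.
- job_done(): hands the job in, once; it reports no verdict.
Trained networks look in a picture, given as the dict that the camera call returned (one of the last four; its "shot" number tells which), for a name from the list of things; names that differ only in an ending like _2 or _b are one class to them, and where a whole thing is asked for, a point or a joint stands for the part that bears it (a point fixed in the world has none). Each returns a list of dicts, best first, with "confidence" (0 to 1); they miss things now and then, are a little off and sometimes report something else, mostly with a low value. They report only what shows in the picture. A call takes as long as a camera call. They do not tell look-alikes from the thing itself.
- masks_of(picture, thing): "pixels" (420x560 bool, what is visible of it).
- spot_point(picture, thing): "centre" ([x, y, z] in m, in world coordinates, good to about 4 mm: a listed point, or the origin of a listed thing).
The state is a dict: "clock": time; "qpos": joint angles; "dq": joint speeds; "joint_efforts": joint torques, N m; "tcp_pos": TCP position; "ee_rot": TCP orientation; "wrist_force": force on the tool from outside, world axes, zero at the start; "ft_torque": the same for the moment, N m; "finger_gap": finger opening in m.
Only numpy, scipy, OpenCV 4.12 (cv2) and the standard library are available. Lean on these libraries where they do the work, as an engineer would, in place of code of your own. Each camera call takes 0.05 s, during which the arm holds its last target.

### The job

Get the parcel ready for weighing. Take the scraper from its rack, set its blade on the bare strip of the weigh plate beside the infeed shelf and, bearing lightly on the plate with the whole edge flat all the way (a few newtons, never leaning hard on the load cell), wipe all five wood chips off the far end into the blue catch bin, without pushing chips with the fingers. Then seat the scraper back in its rack and slide the parcel, without lifting or tipping it, from the infeed shelf until it sits squarely on the weigh plate, clear of the shelf; leave the other things on the bench alone.

Things in the scene. Friction and masses are not known exactly. Their poses are not given: they have to be found in the camera images.
- scale: In-line bench scale, fixed, yaw within 0.15 rad; the axes are the same for its three points. Origin on the bench under the weigh plate's centre. From +y to -y: infeed shelf, weigh plate, catch bin. A grey indicator with display stands behind the shelf at x = +115 to +150, y = +125 to +275 mm, up to 153 mm high.
- plate (a point): Centre of the top of the stainless weigh plate, rigid, 75 mm above the bench, 200 (x) x 210 (y) mm. Chips lie on it; its strip from y = +65 to +105 mm, next to the shelf, starts bare. Touch down slowly: the load cell must not take over 50 N, even for a moment.
- infeed (a point): Centre of the top of the bare aluminium infeed shelf on blue legs, 77 mm above the bench (2 mm above the plate), 200 (x) x 185 (y) mm, 3 mm gap to the plate.
- bin (a point): Centre of the inner floor of the blue catch bin that hangs under the plate's -y end: outside 236 (x) x 140 (y) mm, walls 4 mm, rim 60 mm and floor 6 mm above the bench. The plate's edge lies 64 mm towards +y of this point, over the bin.
- rack: Scraper rack, fixed, long axis x (within 0.2 rad of the world's x): dark base plate 210 x 90 x 6 mm, two blue rails 210 x 14 mm, tops 42 mm above the bench, inner faces 26 mm apart (y -13 to +13). Origin on the bench under its centre. The rack stands at the left or at the right end of the scale; the spares bin has the other place.
- scraper: Scraper, 0.28 kg: wooden grip 200 (x) x 40 (y) x 45 (z) mm, under it an orange plastic blade 190 (x) x 10 (y) mm, edge along x. Origin: centre of the grip's underside, z up. The blade is clamped stiffly, 16 to 26 mm out below the grip by wear: not measured, to be felt. Starts with the grip on the rack's rails, blade hanging between. Gripped across its 40 mm it can rock between the fingers.
- parcel: Sealed brown cardboard parcel 160 (x) x 120 (y) x 55 (z) mm, 0.4 to 0.75 kg, lying on the infeed shelf. Origin at the centre of its underside. Too wide to grip; push it by its side.
- chip0: Loose pallet-wood chip about 60 x 25 x 6 mm, 10 g, lying on the weigh plate. Origin on its underside near the middle, long axis x.
- chip1: Loose pallet-wood chip about 60 x 25 x 6 mm, 10 g, lying on the weigh plate. Origin on its underside near the middle, long axis x.
- chip2: Loose pallet-wood chip about 60 x 25 x 6 mm, 10 g, lying on the weigh plate. Origin on its underside near the middle, long axis x.
- chip3: Loose pallet-wood chip about 60 x 25 x 6 mm, 10 g, lying on the weigh plate. Origin on its underside near the middle, long axis x.
- chip4: Loose pallet-wood chip about 60 x 25 x 6 mm, 10 g, lying on the weigh plate. Origin on its underside near the middle, long axis x.
- tape_roll: Bystander: brown roll of packing tape, 104 mm across, 48 mm high, lying flat in front of the scale. Origin at the centre of its underside.
- shims: Bystander: small stack of board and wood shims, 85 x 50 x 42 mm, in front of the scale. Origin at the centre of its underside.
- spares_bin: Bystander, fixed: open blue bin 190 x 100 x 68 mm with small cartons, at the end of the scale where the rack is not. Origin at the centre of its underside.
Not all that is in view belongs to the job. There is more than one size of the scraper; the job needs the smaller.

How it is judged:
On the way, in this order (a step that is already met when the one before it is completed fails the run):
1. the scraper bears on the weigh plate at the infeed end (x of scraper in the frame of plate between -0.05 and 0.05 m and contact force between scraper and scale above 1.5 N and y of scraper in the frame of plate above 0.05 m), for 0.1 s.
2. the scraper still bears on the plate past its middle, moving towards the bin end (x of scraper in the frame of plate between -0.05 and 0.05 m and contact force between scraper and scale above 1.5 N and y of scraper in the frame of plate below -0.03 m), for 0.1 s.
3. all five chips are in the catch bin, the parcel still waiting on the infeed shelf (y of chip0 in the frame of scale between -0.24 and -0.1 m and x of chip0 in the frame of scale between -0.118 and 0.118 m and height (world z) of each of chip0, chip1, chip2, chip3, chip4 below 0.06 m and y of chip1 in the frame of scale between -0.24 and -0.1 m and x of chip1 in the frame of scale between -0.118 and 0.118 m and y of chip2 in the frame of scale between -0.24 and -0.1 m and x of chip2 in the frame of scale between -0.118 and 0.118 m and y of chip3 in the frame of scale between -0.24 and -0.1 m and x of chip3 in the frame of scale between -0.118 and 0.118 m and y of chip4 in the frame of scale between -0.24 and -0.1 m and x of chip4 in the frame of scale between -0.118 and 0.118 m and distance of parcel from where it was at the start of the episode below 0.02 m), for 0.1 s.
At the end, for the whole second after the job is handed in: All chips lie in the catch bin; the parcel rests flat on the weigh plate, within 30 mm across and 42 mm along of its centre, turned under 0.2 rad; the scraper sits upright in its rack, grip on the rails (25 mm along, 13 mm across, origin 38 to 47 mm high); all at rest (y of chip0 in the frame of scale between -0.24 and -0.1 m and x of chip0 in the frame of scale between -0.118 and 0.118 m and height (world z) of each of chip0, chip1, chip2, chip3, chip4 below 0.06 m and y of chip1 in the frame of scale between -0.24 and -0.1 m and x of chip1 in the frame of scale between -0.118 and 0.118 m and y of chip2 in the frame of scale between -0.24 and -0.1 m and x of chip2 in the frame of scale between -0.118 and 0.118 m and y of chip3 in the frame of scale between -0.24 and -0.1 m and x of chip3 in the frame of scale between -0.118 and 0.118 m and y of chip4 in the frame of scale between -0.24 and -0.1 m and x of chip4 in the frame of scale between -0.118 and 0.118 m and x of parcel in the frame of plate between -0.03 and 0.03 m and y of parcel in the frame of plate between -0.042 and 0.042 m and z of parcel in the frame of plate between -0.003 and 0.004 m and angle between the x axis of parcel and the x axis of plate, either way round below 0.2 rad and x of scraper in the frame of rack between -0.025 and 0.025 m and y of scraper in the frame of rack between -0.013 and 0.013 m and z of scraper in the frame of rack between 0.038 and 0.047 m and angle between scraper's own z axis and vertical below 0.1 rad and linear speed of each of parcel, scraper below 0.02 m/s); the robot touches nothing.
It fails at once if the scraper is leaned on the scale with more than 50 N (contact force between scraper and scale above 50 N).
It fails at once if a chip is pushed with the fingers (contact force between the fingers and chip0 above 1 N or contact force between the fingers and chip1 above 1 N or contact force between the fingers and chip2 above 1 N or contact force between the fingers and chip3 above 1 N or contact force between the fingers and chip4 above 1 N).
It fails at once if the parcel is lifted or tipped (z of parcel in the frame of plate above 0.02 m or angle between parcel's own z axis and vertical above 0.25 rad).
It fails at once if a bystander is shoved (distance of any of tape_roll, shims from where it was at the start of the episode above 0.02 m).
It also fails if it takes over 72 s, if anything falls off the work surface, if the arm or the gripper's body presses on something with over 40 N, if the wrist force passes 120 N, or if a joint passes its speed limit or range.

## Working session

There is one attempt and no reset: what is moved stays moved. The work goes in short steps, Python scripts to look and compute and a tool call to move; the robot and the scene stay as the last step left them, time stands still between calls to the robot, and variables do not carry over. Pictures are saved under pics/ and viewed, and the job is handed in when it is done.

Besides the shell and the picture viewer there is one more tool, called after "Call:" as a command line: name --argument value ..., lists and objects as JSON in quotes. send_rows: Moves the arm, as the interface text tells. Its arguments: {"type":"object","properties":{"increments":{"type":"array","items":{"type":"array"}},"claw":{"type":"number"},"squeeze":{"type":"number"}},"required":["increments"]}

```bash
ls; mkdir -p pics; python3 - <<'E'
from cell import *
import cv2,numpy as np
o=get_obs(); print({k:np.round(v,3).tolist() for k,v in o.items()})
for n in ("scene","top"):
    p=camera(n); cv2.imwrite(f"pics/{n}0.png",p["frame"]); print(n,p["K"].tolist(),p["k1"],np.round(p["view"],4).tolist())
    for t in "scale plate infeed bin rack scraper parcel chip0 tape_roll shims spares_bin".split():
        try:
            print(t,[(np.round(d["centre"],4).tolist(),round(d["confidence"],2)) for d in spot_point(p,t)][:6])
        except Exception as e: print(t,e)
E
```

```text
pics
{'clock': 0.0, 'qpos': [-1.441, 0.277, 1.506, -0.0, 1.361, -0.121], 'dq': [0.0, 0.0, -0.001, -0.001, -0.001, -0.002], 'joint_efforts': [-0.0, -40.459, -23.723, 0.07, 0.034, -0.0], 'tcp_pos': [0.143, -0.556, 0.205], 'ee_rot': [[0.969, 0.248, -0.0], [0.248, -0.969, 0.002], [0.0, -0.002, -1.0]], 'wrist_force': [1.031, -0.433, -1.084], 'ft_torque': [-0.016, -0.019, -0.019], 'finger_gap': 0.094}
scene [[410.1263073437688, 0.0, 279.1512978272664], [0.0, 410.1263073437688, 208.55552875441865], [0.0, 0.0, 1.0]] -0.03644290414289743 [[0.3729, 0.9279, -0.0027, -0.1515], [0.7473, -0.3021, -0.5919, -0.2837], [-0.55, 0.2187, -0.806, 1.2481], [0.0, 0.0, 0.0, 1.0]]
scale [([0.5986, -0.0352, 0.0028], 0.95)]
plate [([0.5987, -0.0334, 0.0763], 0.7)]
infeed []
bin [([0.5933, -0.2014, 0.0039], 0.77)]
rack [([0.5228, -0.3761, -0.0009], 0.57), ([0.6397, -0.1002, 0.0779], 0.38)]
scraper [([0.1655, -0.3282, 0.0351], 0.92), ([0.5239, -0.3668, 0.0384], 0.79)]
parcel [([0.6008, 0.1799, 0.079], 0.84)]
chip0 [([0.5557, -0.0942, 0.0747], 0.9), ([0.6059, -0.0252, 0.0745], 0.85), ([0.539, -0.0194, 0.0772], 0.7
[... 380 characters left out ...]
, [-0.987, -0.0244, -0.1586, 0.4458], [0.159, -0.0145, -0.9872, 1.1902], [0.0, 0.0, 0.0, 1.0]]
scale [([0.5994, -0.0347, -0.0006], 0.78)]
plate [([0.603, -0.0391, 0.0753], 0.97)]
infeed [([0.6595, -0.0191, 0.0764], 0.74)]
bin [([0.5903, -0.2066, 0.0078], 0.68)]
rack [([0.525, -0.3738, 0.0005], 0.89)]
scraper [([0.5244, -0.3744, 0.0414], 0.83)]
parcel [([0.6035, 0.1813, 0.078], 0.72)]
chip0 [([0.5618, -0.0919, 0.0764], 0.62), ([0.6063, -0.0198, 0.0775], 0.6), ([0.6416, -0.0995, 0.0757], 0.52), ([0.5339, -0.0126, 0.0792], 0.46), ([0.656, -0.0184, 0.0769], 0.43)]
tape_roll [([0.3638, -0.161, 0.0057], 0.81)]
shims [([0.3738, 0.0786, 0.0031], 0.97), ([0.6007, 0.1834, 0.0792], 0.26)]
spares_bin []
```

View pics/scene0.png

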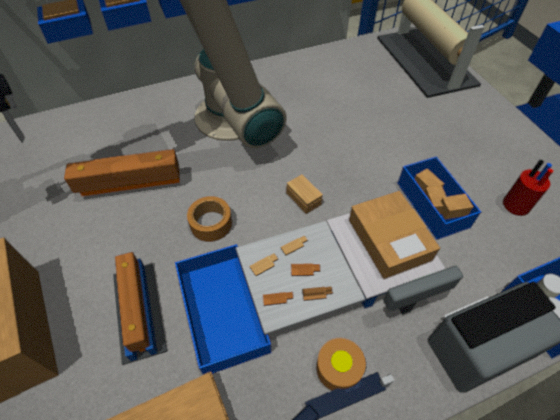

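View pics/top0.png

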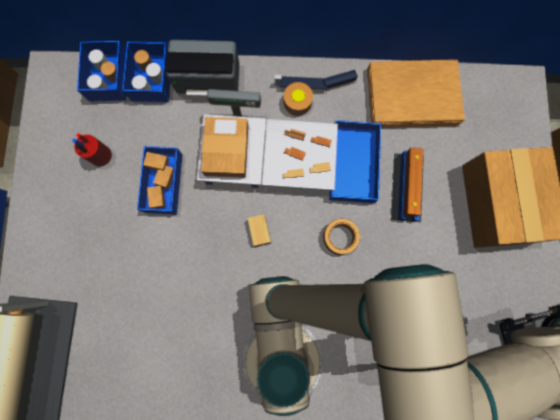

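The robot's left side in the scene picture holds the rack, with the small scraper on it at about scene (131,305) and top (413,185). The big scraper is near the base at scene (123,172). The parcel is on the shelf and the five chips are on the plate. Next I'll measure yaws from zoomed crops.

```bash
cat > h.py <<'E'
from cell import *
import cv2,numpy as np
def ray(p,uv):
    K=np.array(p["K"]);V=np.array(p["view"])
    d=np.array([(uv[0]-K[0,2])/K[0,0],(uv[1]-K[1,2])/K[1,1]]);s=d.copy()
    for _ in range(20): s=d/(1+p["k1"]*(s@s))
    R=V[:3,:3];return -R.T@V[:3,3], R.T@np.r_[s,1]
def onz(p,uv,z):
    o,d=ray(p,uv);return o+d*(z-o[2])/d[2]
def proj(p,X):
    V=np.array(p["view"]);K=np.array(p["K"]);c=V[:3,:3]@np.array(X)+V[:3,3];s=c[:2]/c[2];s=s*(1+p["k1"]*(s@s));return K[:2,:2]@s+K[:2,2]
def box(p,im,c,yaw,hx,hy,z,col,k=1,off=(0,0)):
    c_,s_=np.cos(yaw),np.sin(yaw)
    P=[proj(p,[c[0]+c_*a-s_*b,c[1]+s_*a+c_*b,z]) for a,b in((-hx,-hy),(hx,-hy),(hx,hy),(-hx,hy))]
    cv2.polylines(im,[np.int32((np.array(P)-off+0.5)*k*16)],True,col,1,cv2.LINE_AA,4)
E
python3 - <<'E'
from h import *
for n in("scene","top"):
    p=camera(n)
    for t,z in (("rack",.04),("scraper",.085),("parcel",.132),("chip0",.08),("scale",.07)):
        for m in masks_of(p,t):
            ys,xs=np.nonzero(m["pixels"]); 
            if len(xs)<20: continue
            cnt=max(cv2.findContours(m["pixels"].astype(np.uint8),0,2)[0],key=cv2.contourArea)[:,0]
            W=np.float32([onz(p,q,z)[:2] for q in cnt])
            r=cv2.minAreaRect(W); b=cv2.boxPoints(r)
            e=b[1]-b[0];f=b[2]-b[1]; 
            print(n,t,round(m["confidence"],2),np.round(r[0],4),"L",np.round([np.linalg.norm(e),np.linalg.norm(f)],3),"ang",np.round([(np.arctan2(g[1],g[0])+np.pi/2)%np.pi-np.pi/2 for g in (e,f)],3))
    K=4
    off=(225,220) if n=="scene" else(190,105)
    w,h=(160,120) 
    im=cv2.resize(p["frame"][off[1]:off[1]+h,off[0]:off[0]+w],None,fx=K,fy=K,interpolation=cv2.INTER_CUBIC)
    cv2.imwrite(f"pics/z_{n}.png",im)
E
```

```text
scene rack 0.71 [ 0.5321 -0.3658] L [0.228 0.089] ang [-0.077  1.494]
scene scraper 0.86 [ 0.1925 -0.3312] L [0.119 0.28 ] ang [-0.193  1.378]
scene scraper 0.67 [ 0.5364 -0.3677] L [0.221 0.051] ang [-0.069  1.502]
scene scraper 0.34 [6.295e-01 5.000e-04] L [0.252 0.556] ang [-0.073  1.498]
scene scraper 0.3 [0.5912 0.1909] L [0.19  0.152] ang [-0.007  1.564]
scene parcel 0.82 [0.6137 0.167 ] L [0.182 0.146] ang [-0.023  1.548]
scene parcel 0.65 [ 0.6493 -0.0144] L [0.234 0.518] ang [-0.069  1.502]
scene chip0 0.88 [ 0.6401 -0.0965] L [0.023 0.058] ang [-0.221  1.35 ]
scene chip0 0.82 [ 0.6597 -0.0181] L [0.024 0.058] ang [-0.267  1.304]
scene chip0 0.72 [ 0.5597 -0.0935] L [0.062 0.027] ang [-1.36   0.211]
scene chip0 0.6 [ 0.6033 -0.0202] L [0.025 0.06 ] ang [-0.384  1.186]
scene chip0 0.54 [ 0.5409 -0.0176] L [0.06  0.023] ang [-1.478  0.093]
scene scale 0.71 [0.623  0.0052] L [0.256 0.568] ang [-0.073  1.498]
top rack 0.76 [ 0.5216 -0.358 ] L [0.22 0.09] ang [-0.019  1.552]
top scraper 0.76 [ 0.5255 -0.3656] L [0.209 0.057] ang [-0.075  1.496]
top parcel 0.59 [0.5988 0.1773] L [0.173 0.125] ang [-0.01   1.561]
top chip0 0.71 [0.3718 0.0769] L [0.053 0.087] ang [-1.325  0.246]
top chip0 0.7 [ 0.6033 -0.021 ] L [0.028 0.059] ang [-0.452  1.119]
top chip0 0.63 [ 0.6608 -0.019 ] L [0.021 0.055] ang [-0.276  1.295]
top chip0 0.63 [ 0.5593 -0.0928] L [0.062 0.033] ang [-1.374  0.197]
top chip0 0.46 [ 0.6411 -0.0956] L [0.024 0.059] ang [-0.249  1.322]
top chip0 0.41 [ 0.5409 -0.0173] L [0.054 0.023] ang [-1.431  0.14 ]
top scale 0.84 [ 0.5955 -0.0064] L [0.245 0.532] ang [-0.05   1.521]
```

```bash
python3 - <<'E'
from h import *
p=camera("top");off=(190,100);K=4
for i,yaw in enumerate((0.0,-.03,.03)): 
    pass
im=cv2.resize(p["frame"][off[1]:off[1]+125,off[0]:off[0]+195],None,fx=K,fy=K,interpolation=cv2.INTER_CUBIC)
cv2.imwrite("pics/zt.png",im)
off=(395,140)
im=cv2.resize(p["frame"][140:230,385:435],None,fx=6,fy=6,interpolation=cv2.INTER_CUBIC)
cv2.imwrite("pics/zr.png",im)
E
```

```text
(no output)
```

View pics/zt.png

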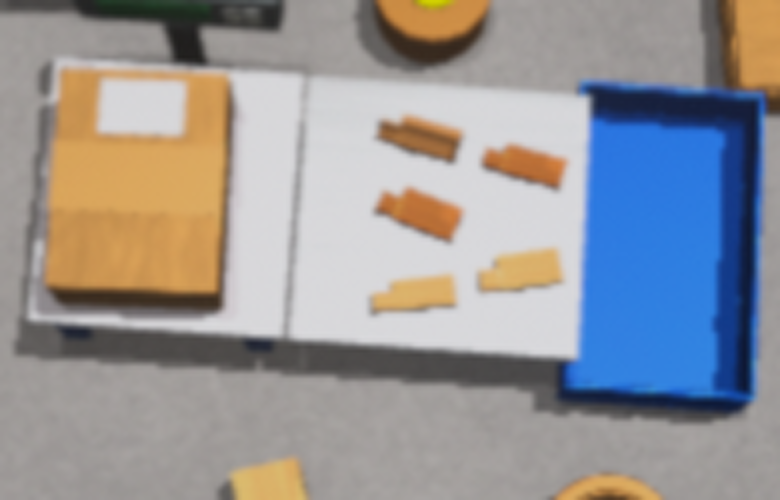

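View pics/zr.png

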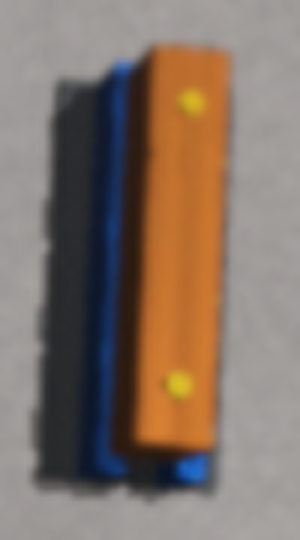

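View pics/z_scene.png

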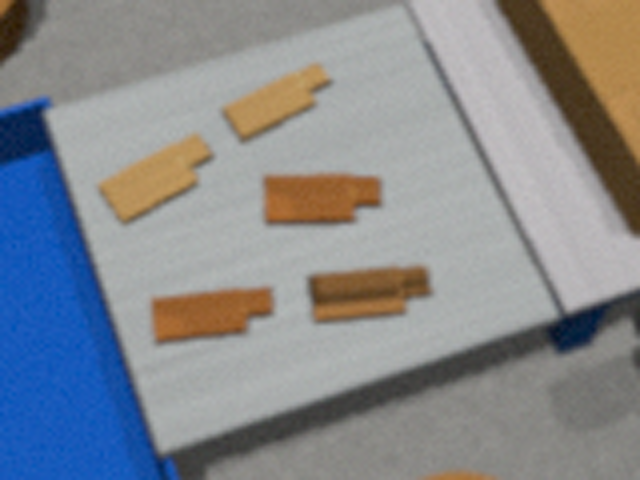

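```bash
python3 - <<'E'
from h import *
def f(cam,pts,off,K,z):
    p=camera(cam)
    return [onz(p,((x+.5)/K-.5+off[0],(y+.5)/K-.5+off[1]),z)[:2] for x,y in pts]
def rep(n,Q):
    Q=np.array(Q);c=Q.mean(0);a=[np.arctan2(*(Q[i]-Q[j])[::-1]) for i,j in((0,1),(3,2))]
    b=[np.arctan2(*(Q[i]-Q[j])[::-1])-np.pi/2 for i,j in((0,3),(1,2))]
    print(n,np.round(c,4),"xaxis",np.round(a,3),"yaxis",np.round(b,3),"L",np.round([np.linalg.norm(Q[i]-Q[(i+1)%4]) for i in range(4)],3))
# order: (+x+y),( -x+y),(-x-y),(+x-y)
rep("plate top",f("top",[(305,75),(288,340),(577,358),(591,96)],(190,100),4,.075))
rep("plate scene",f("scene",[(558,318),(408,3),(45,112),(165,455)],(225,220),4,.075))
rep("parcel top",f("top",[(60,68),(46,290),(221,297),(229,72)],(190,100),4,.132))
rep("grip top",f("top",[(151,45),(135,445),(213,450),(232,52)],(385,140),6,.087))
p=camera("scene");im=cv2.resize(p["frame"][240:360,105:165],None,fx=6,fy=5,interpolation=cv2.INTER_CUBIC);im=cv2.resize(p["frame"][240:365,95:175],None,fx=4.8,fy=4.8,interpolation=cv2.INTER_CUBIC);cv2.imwrite("pics/zrs.png",im)
E
```

```text
plate top [ 0.6011 -0.0361] xaxis [-0.031 -0.05 ] yaxis [-0.048 -0.038] L [0.202 0.209 0.199 0.213]
plate scene [ 0.601  -0.0355] xaxis [-0.069 -0.034] yaxis [-0.041 -0.042] L [0.2   0.213 0.2   0.206]
parcel top [0.6037 0.1773] xaxis [-0.005  0.004] yaxis [ 0.002 -0.016] L [0.161 0.121 0.163 0.119]
grip top [ 0.5263 -0.3708] xaxis [-0.066 -0.079] yaxis [-0.058 -0.04 ] L [0.198 0.038 0.198 0.04 ]
```

View pics/zrs.png

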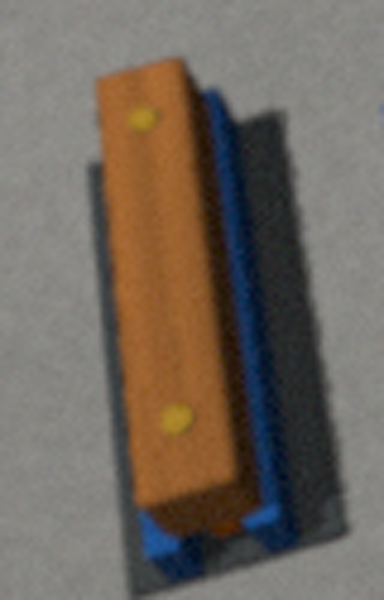

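```bash
cat > tgt.py <<'E'
from h import *
def to(o,P,psi):
    """print shift/turn numbers for target TCP P with tool x at yaw psi, pointing down"""
    R=np.array(o["ee_rot"]);t=np.array(o["tcp_pos"])
    s=R.T@(np.array(P)-t)/0.1
    c,q=np.cos(psi),np.sin(psi);G=np.array([[c,q,0],[q,-c,0],[0,0,-1.]])
    rv=cv2.Rodrigues(R.T@G)[0].ravel()/np.pi
    print("shift",np.round(s,4).tolist(),"turn",np.round(rv,4).tolist())
E
python3 - <<'E'
from tgt import *
p=camera("scene")
Q=np.array([onz(p,((x+.5)/4.8-.5+95,(y+.5)/4.8-.5+240),.087)[:2] for x,y in [(238,482),(98,80),(137,505),(185,60)]])
Q=np.array([onz(p,((x+.5)/4.8-.5+95,(y+.5)/4.8-.5+240),.087)[:2] for x,y in [(238,482),(185,60),(98,80),(137,505)]])
print(Q.mean(0),[np.arctan2(*(Q[i]-Q[j])[::-1]) for i,j in((0,1),(3,2))],np.linalg.norm(Q[0]-Q[1]),np.linalg.norm(Q[0]-Q[3]))
t=camera("top")
for uv in((468,158),(480,245),(560,243)):
  print([np.round(onz(t,uv,z),3).tolist() for z in (0,.2)])
for uv in((50,355),(5,235),(0,385)): print([np.round(onz(p,uv,z),3).tolist() for z in (0,.2)])
o=get_obs();to(o,[.526,-.371,.16],-.07)
E
```

```text
[ 0.52870764 -0.37023031] [np.float64(-0.07513511549016434), np.float64(-0.07805075878320106)] 0.196830364338561 0.03850067316837162
[[0.624, -0.571, 0.0], [0.564, -0.477, 0.2]]
[[0.35, -0.595, 0.0], [0.335, -0.497, 0.2]]
[[0.362, -0.849, 0.0], [0.344, -0.711, 0.2]]
[[0.552, -0.562, 0.0], [0.648, -0.48, 0.2]]
[[0.205, -0.647, 0.0], [0.384, -0.545, 0.2]]
[[0.577, -0.66, 0.0], [0.667, -0.555, 0.2]]
shift [4.1749, -0.851, 0.4549] turn [0.0, -0.0, 0.1021]
```

Call:
send_rows --increments '[[[0.4, -0.2, 0], [0, 0, 0.04]], [[0.8, -0.4, 0], [0, 0, 0.08]], [[1, -0.6, 0], [0, 0, 0.102]], [[1, -0.6, 0], [0, 0, 0.102]]]' --claw 1 --squeeze 40

```text
clock: 2.7
tcp_pos: [0.2255, -0.4727, 0.2058]
ee_rot: [[0.998, -0.067, 0.0], [-0.067, -0.998, -0.0], [0.0, -0.0, -1.0]]
wrist_force: [1.3, -0.5, 0.9]
finger_gap: 0.0939
```

```bash
python3 - <<'E'
from tgt import *
o=get_obs();to(o,[.527,-.371,.18],-.072);print(o["clock"],o["tcp_pos"],o["wrist_force"])
E
```

```text
shift [2.9404, -1.2153, 0.2582] turn [-0.0, -0.0, 0.0017]
2.7 [ 0.22551437 -0.4726664   0.20577568] [ 1.2600871  -0.48994764  0.94446777]
```

Call:
send_rows --increments '[[[0.4, -0.3, 0], [0, 0, 0]], [[0.8, -0.6, 0], [0, 0, 0]], [[1, -1, 0], [0, 0, 0]]]'

```text
clock: 3.08
tcp_pos: [0.3328, -0.3825, 0.2054]
ee_rot: [[0.998, -0.069, 0.001], [-0.069, -0.998, -0.002], [0.001, 0.002, -1.0]]
wrist_force: [0.3, -0.5, -0.4]
finger_gap: 0.094
```

Call:
send_rows --increments '[[[0.5, -0.1, 0], [0, 0, 0]], [[1, -0.2, 0], [0, 0, 0]]]'

```text
clock: 3.32
tcp_pos: [0.4337, -0.3694, 0.2059]
ee_rot: [[0.998, -0.07, 0.001], [-0.07, -0.998, -0.002], [0.001, 0.002, -1.0]]
wrist_force: [0.8, -0.6, 0.4]
finger_gap: 0.0944
```

Call:
send_rows --increments '[[[0.5, 0, 0.1], [0, 0, 0]], [[0.94, -0.015, 0.25], [0, 0, 0.001]], [[0.94, -0.015, 0.25], [0, 0, 0.001]]]'

```text
clock: 3.7
tcp_pos: [0.5283, -0.3741, 0.1779]
ee_rot: [[0.998, -0.07, -0.002], [-0.07, -0.998, 0.001], [-0.002, -0.001, -1.0]]
wrist_force: [-0.9, 0.6, -1.3]
finger_gap: 0.094
```

```bash
python3 - <<'E'
from tgt import *
o=get_obs();to(o,[.527,-.371,.05],-.072);print(o["clock"],o["tcp_pos"],o["wrist_force"])
p=camera("wrist");cv2.imwrite("pics/w1.png",p["frame"])
E
```

```text
shift [-0.0131, -0.0287, 1.2794] turn [-0.0003, 0.0005, 0.0005]
3.7 [ 0.52829995 -0.37410401  0.17793449] [-0.93705018  0.57028037 -1.27997839]
```

View pics/w1.png

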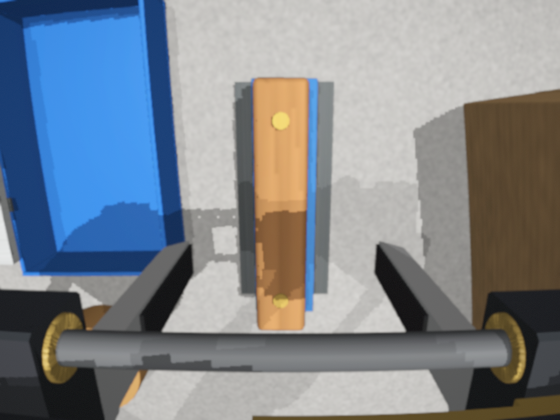

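```bash
python3 - <<'E'
from tgt import *
p=camera("wrist")
a,b=[onz(p,u,.087) for u in((280.5,121),(281,302))]
print(a,b,(a+b)/2,np.arctan2(*(a-b)[:2][::-1]))
Q=np.array([onz(p,u,.087)[:2] for u in((254,79),(308,79),(305,328),(258,328))])
print(Q,Q.mean(0))
Q=np.array([onz(p,u,.006)[:2] for u in((235,82),(334,82),(329,295),(240,295))])
print(Q,Q.mean(0))
# rail: right rail top edges
Q=np.array([onz(p,u,.042)[:2] for u in((317,79),(314,311))]);print(Q)
E
```

```text
[ 0.59193536 -0.37647094  0.087     ] [ 0.45037002 -0.36647385  0.087     ] [ 0.52115269 -0.3714724   0.087     ] -0.07050114119843728
[[ 0.62190807 -0.36025606]
 [ 0.61922672 -0.39755354]
 [ 0.42488692 -0.38446721]
 [ 0.42762434 -0.34576047]] [ 0.52341151 -0.37200932]
[[ 0.62742533 -0.33723615]
 [ 0.62107629 -0.42632296]
 [ 0.41024427 -0.41311259]
 [ 0.41683707 -0.32064173]] [ 0.51889574 -0.37432835]
[[ 0.62207134 -0.40786419]
 [ 0.41377629 -0.39484503]]
```

Call:
send_rows --increments '[[[-0.04, -0.025, 0.3], [0, 0, 0]], [[-0.04, -0.025, 0.65], [0, 0, 0]], [[-0.04, -0.025, 0.8], [0, 0, 0]], [[-0.04, -0.025, 0.8], [0, 0, 0]]]'

```text
clock: 4.3
tcp_pos: [0.5215, -0.3709, 0.1003]
ee_rot: [[0.997, -0.074, -0.001], [-0.074, -0.997, 0.001], [-0.001, -0.0, -1.0]]
wrist_force: [-0.6, -0.0, 0.2]
finger_gap: 0.0936
```

```bash
python3 - <<'E'
from tgt import *
o=get_obs();to(o,[.524,-.3715,.047],-.0705);print(o["clock"],o["tcp_pos"],o["wrist_force"])
E
```

```text
shift [0.0259, 0.0045, 0.5333] turn [-0.0001, 0.0003, -0.001]
4.3 [ 0.52150099 -0.37089134  0.10033415] [-0.62218723 -0.0356055   0.23303782]
```

Call:
send_rows --increments '[[[0.02, 0, 0.2], [0, 0, 0]], [[0.02, 0, 0.45], [0, 0, 0]], [[0.02, 0, 0.53], [0, 0, 0]], [[0.02, 0, 0.53], [0, 0, 0]]]'

```text
clock: 4.8
tcp_pos: [0.5249, -0.3712, 0.0483]
ee_rot: [[0.997, -0.073, 0.001], [-0.073, -0.997, -0.001], [0.001, 0.001, -1.0]]
wrist_force: [0.3, -0.9, 0.5]
finger_gap: 0.0944
```

Call:
send_rows --increments '[[[0, 0, 0], [0, 0, 0]], [[0, 0, 0], [0, 0, 0]], [[0, 0, 0], [0, 0, 0]], [[0, 0, 0], [0, 0, 0]], [[0, 0, 0], [0, 0, 0]], [[0, 0, 0], [0, 0, 0]]]' --claw 0 --squeeze 40

```text
clock: 5.55
tcp_pos: [0.5246, -0.3709, 0.0475]
ee_rot: [[0.997, -0.073, 0.0], [-0.073, -0.997, -0.0], [0.0, 0.0, -1.0]]
wrist_force: [-0.8, 0.1, 0.4]
finger_gap: 0.0399
```

```bash
python3 - <<'E'
from tgt import *
o=get_obs();print(o["clock"],o["tcp_pos"],o["wrist_force"],o["ft_torque"],o["finger_gap"])
E
```

```text
5.55 [ 0.52461272 -0.37090795  0.04749428] [-0.82186365  0.06868065  0.4429593 ] [-0.05555992  0.0002364   0.0165348 ] 0.03987263095623366
```

Call:
send_rows --increments '[[[0, 0, -0.1], [0, 0, 0]], [[0, 0, -0.4], [0, 0, 0]], [[0, 0, -0.8], [0, 0, 0]], [[0, 0, -1], [0, 0, 0]], [[0, 0, -1], [0, 0, 0]]]'

```text
clock: 6.18
tcp_pos: [0.5255, -0.3714, 0.1495]
ee_rot: [[0.997, -0.073, 0.003], [-0.073, -0.997, -0.003], [0.003, 0.002, -1.0]]
wrist_force: [-0.1, -0.4, -2.2]
finger_gap: 0.0397
```

```bash
python3 - <<'E'
from tgt import *
o=get_obs();print(o["clock"],o["tcp_pos"],o["wrist_force"],o["ft_torque"],o["finger_gap"])
to(o,[.6046,.0471,.165],-.043)
p=camera("scene");im=cv2.resize(p["frame"][200:400,60:240],None,fx=3,fy=3,interpolation=cv2.INTER_CUBIC);cv2.imwrite("pics/s2.png",im)
E
```

```text
6.175 [ 0.52548858 -0.37139436  0.14954723] [-0.1277774  -0.38178642 -2.20692233] [ 0.00712725 -0.00818733  0.02324016] 0.0397030206617117
shift [0.4853, -4.231, -0.1632] turn [0.0008, -0.001, -0.0095]
```

View pics/s2.png

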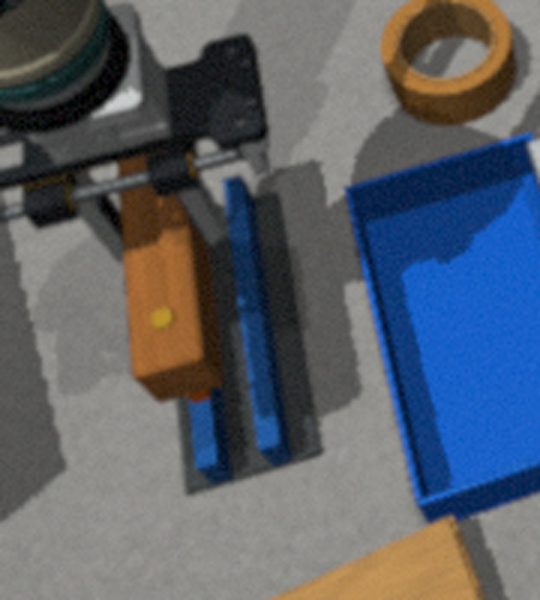

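Call:
send_rows --increments '[[[0.05, -0.3, -0.1], [0, 0, 0]], [[0.1, -0.7, -0.16], [0, 0, -0.005]], [[0.15, -1, -0.16], [0, 0, -0.0095]]]'

```text
clock: 6.6
tcp_pos: [0.5462, -0.2702, 0.1621]
ee_rot: [[0.999, -0.042, -0.002], [-0.042, -0.999, 0.002], [-0.002, -0.002, -1.0]]
wrist_force: [0.9, -0.2, -3.5]
finger_gap: 0.0399
```

Call:
send_rows --increments '[[[0.1, -0.5, 0], [0, 0, 0]], [[0.15, -1, 0], [0, 0, 0]]]'

```text
clock: 6.85
tcp_pos: [0.5655, -0.1711, 0.1615]
ee_rot: [[0.999, -0.044, -0.003], [-0.044, -0.999, 0.002], [-0.003, -0.001, -1.0]]
wrist_force: [0.5, 0.0, -3.0]
finger_gap: 0.0396
```

Call:
send_rows --increments '[[[0.1, -0.5, 0], [0, 0, 0]], [[0.15, -1, 0], [0, 0, 0]]]'

```text
clock: 7.1
tcp_pos: [0.5847, -0.0717, 0.1616]
ee_rot: [[0.999, -0.043, -0.003], [-0.043, -0.999, 0.001], [-0.003, -0.001, -1.0]]
wrist_force: [1.1, -0.2, -2.4]
finger_gap: 0.04
```

Call:
send_rows --increments '[[[0.05, -0.4, 0], [0, 0, 0]], [[0.1, -0.8, 0], [0, 0, 0]], [[0.15, -1, 0], [0, 0, 0]], [[0.15, -1, 0], [0, 0, 0]]]'

```text
clock: 7.6
tcp_pos: [0.6044, 0.0264, 0.1623]
ee_rot: [[0.999, -0.041, -0.002], [-0.041, -0.999, -0.001], [-0.002, 0.001, -1.0]]
wrist_force: [-0.2, -0.0, -3.7]
finger_gap: 0.0399
```

```bash
python3 - <<'E'
from tgt import *
o=get_obs();print(o["clock"],o["tcp_pos"],o["wrist_force"],o["ft_torque"],o["finger_gap"])
to(o,[.6046,.0471,.135],-.043)
p=camera("top")
print([np.round(onz(p,u,z),4) for u,z in(((302,75),0),)])
im=cv2.resize(p["frame"][90:230,190:440],None,fx=3.2,fy=3.2,interpolation=cv2.INTER_CUBIC);cv2.imwrite("pics/t3.png",im)
E
```

```text
7.6 [0.60441953 0.02637195 0.162324  ] [-0.21517126 -0.02650712 -3.737029  ] [-0.043368    0.02177914  0.03076656] 0.039907116779715715
shift [-0.0062, -0.2074, 0.2731] turn [0.0002, 0.0006, 0.0007]
[array([ 0.8863, -0.0423,  0.    ])]
```

View pics/t3.png

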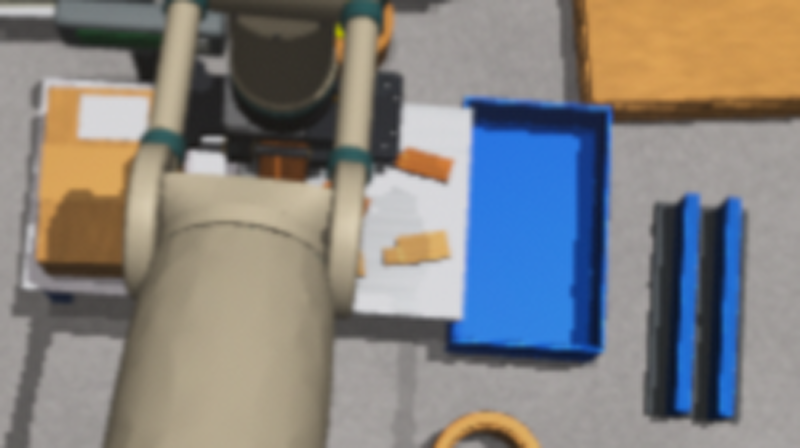

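Call:
send_rows --increments '[[[0, -0.1, 0.1], [0, 0, 0]], [[-0.005, -0.2, 0.3], [0, 0, 0.0005]], [[-0.005, -0.205, 0.42], [0, 0, 0.0005]], [[-0.005, -0.205, 0.45], [0, 0, 0.0005]], [[-0.005, -0.205, 0.45], [0, 0, 0.0005]]]'

```text
clock: 8.28
tcp_pos: [0.6052, 0.0456, 0.1184]
ee_rot: [[0.999, -0.045, 0.0], [-0.045, -0.999, -0.0], [0.0, 0.0, -1.0]]
wrist_force: [-0.3, -0.2, -2.2]
finger_gap: 0.0398
```

```bash
python3 - <<'E'
from tgt import *
o=get_obs();print(o["clock"],o["tcp_pos"],o["wrist_force"],o["ft_torque"],o["finger_gap"])
to(o,[.6046,.0471,.11],-.043)
p=camera("scene")
im=cv2.resize(p["frame"][180:340,200:450],None,fx=3.2,fy=3.2,interpolation=cv2.INTER_CUBIC);cv2.imwrite("pics/s4.png",im)
p=camera("top")
for m in masks_of(p,"rack")[:1]:
    ys,xs=np.nonzero(m["pixels"]);print("rackmask",m["confidence"],xs.min(),xs.max(),ys.min(),ys.max())
f=lambda x,y,z:onz(p,((x+.5)/3.2-.5+190,(y+.5)/3.2-.5+90),z)
a=f(712.5,197,.042);b=f(704.5,414,.042);print("rack",a,b,(a+b)/2,np.arctan2(*(a-b)[:2][::-1]))
E
```

```text
8.275 [0.60523428 0.04563509 0.11844728] [-0.25753744 -0.1928976  -2.15119592] [ 0.02538002 -0.01094306 -0.04012125] 0.03979162770278028
shift [-0.007, -0.0144, 0.0845] turn [0.0001, -0.0, -0.0007]
rackmask 0.71 391 423 150 222
rack [ 0.62787363 -0.37998633  0.042     ] [ 0.41955732 -0.36672822  0.042     ] [ 0.52371547 -0.37335727  0.042     ] -0.06355843636179993
```

View pics/s4.png

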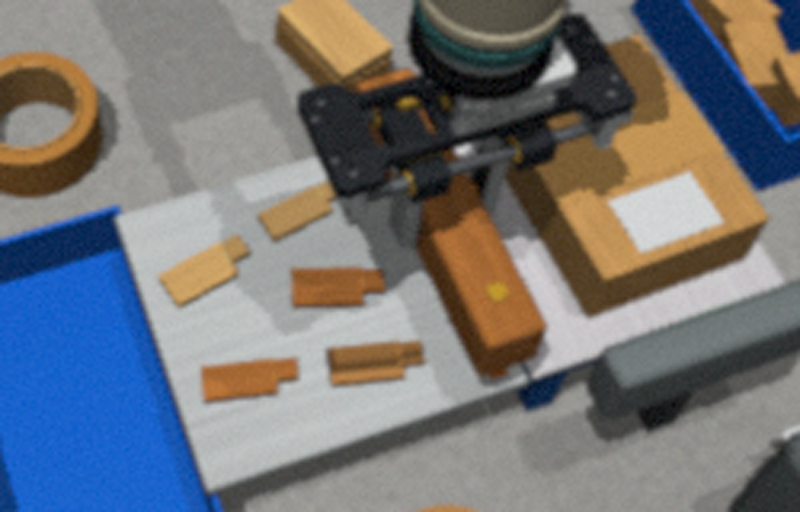

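Call:
send_rows --increments '[[[-0.006, -0.01, 0.03], [0, 0, 0]], [[-0.006, -0.01, 0.06], [0, 0, 0]], [[-0.006, -0.01, 0.09], [0, 0, 0]], [[-0.006, -0.01, 0.1], [0, 0, 0]], [[-0.006, -0.01, 0.1], [0, 0, 0]]]'

```text
clock: 9.05
tcp_pos: [0.6045, 0.0472, 0.1083]
ee_rot: [[0.999, -0.045, -0.0], [-0.045, -0.999, -0.0], [-0.0, 0.0, -1.0]]
wrist_force: [-0.1, -0.7, -3.1]
finger_gap: 0.0397
```

Call:
send_rows --increments '[[[0, 0, 0.01], [0, 0, 0]], [[0, 0, 0.01], [0, 0, 0]]]'

```text
clock: 9.3
tcp_pos: [0.6045, 0.0472, 0.1074]
ee_rot: [[0.999, -0.044, -0.0], [-0.044, -0.999, -0.0], [-0.0, 0.0, -1.0]]
wrist_force: [-0.7, 0.0, -2.4]
finger_gap: 0.0399
```

Call:
send_rows --increments '[[[0, 0, 0.01], [0, 0, 0]], [[0, 0, 0.01], [0, 0, 0]]]'

```text
clock: 9.55
tcp_pos: [0.6044, 0.0472, 0.1064]
ee_rot: [[0.999, -0.045, -0.0], [-0.045, -0.999, -0.0], [-0.0, 0.0, -1.0]]
wrist_force: [-0.3, 0.1, -3.6]
finger_gap: 0.04
```

Call:
send_rows --increments '[[[0, 0, 0.01], [0, 0, 0]], [[0, 0, 0.01], [0, 0, 0]]]'

```text
clock: 9.8
tcp_pos: [0.6044, 0.0473, 0.1053]
ee_rot: [[0.999, -0.044, -0.0], [-0.044, -0.999, -0.0], [-0.0, 0.0, -1.0]]
wrist_force: [-0.6, 0.4, -3.1]
finger_gap: 0.0395
```

Call:
send_rows --increments '[[[0, 0, 0.01], [0, 0, 0]], [[0, 0, 0.01], [0, 0, 0]]]'

```text
clock: 10.05
tcp_pos: [0.6044, 0.0472, 0.1043]
ee_rot: [[0.999, -0.045, -0.0], [-0.045, -0.999, -0.0], [-0.0, 0.0, -1.0]]
wrist_force: [-0.5, -0.2, -3.3]
finger_gap: 0.0398
```

Call:
send_rows --increments '[[[0, 0, 0.01], [0, 0, 0]], [[0, 0, 0.01], [0, 0, 0]]]'

```text
clock: 10.3
tcp_pos: [0.6044, 0.0472, 0.1033]
ee_rot: [[0.999, -0.045, -0.0], [-0.045, -0.999, -0.0], [-0.0, 0.0, -1.0]]
wrist_force: [1.6, 0.0, -2.7]
finger_gap: 0.04
```

Call:
send_rows --increments '[[[0, 0, 0.01], [0, 0, 0]], [[0, 0, 0.01], [0, 0, 0]]]'

```text
clock: 10.55
tcp_pos: [0.6044, 0.0472, 0.1023]
ee_rot: [[0.999, -0.044, -0.0], [-0.044, -0.999, -0.0], [-0.0, 0.0, -1.0]]
wrist_force: [0.4, -0.3, -2.8]
finger_gap: 0.04
```

Call:
send_rows --increments '[[[0, 0, 0.01], [0, 0, 0]], [[0, 0, 0.01], [0, 0, 0]]]'

```text
clock: 10.8
tcp_pos: [0.6044, 0.0472, 0.1014]
ee_rot: [[0.999, -0.044, -0.0], [-0.044, -0.999, -0.0], [-0.0, 0.0, -1.0]]
wrist_force: [-0.6, -0.1, -2.3]
finger_gap: 0.0399
```

Call:
send_rows --increments '[[[0, 0, 0.01], [0, 0, 0]], [[0, 0, 0.01], [0, 0, 0]]]'

```text
clock: 11.05
tcp_pos: [0.6047, 0.0472, 0.1007]
ee_rot: [[0.999, -0.045, 0.0], [-0.045, -0.999, -0.0], [0.0, 0.0, -1.0]]
wrist_force: [-0.2, 0.6, -1.5]
finger_gap: 0.0394
```

Call:
send_rows --increments '[[[0, 0, 0.007], [0, 0, 0]], [[0, 0, 0.007], [0, 0, 0]]]'

```text
clock: 11.3
tcp_pos: [0.6047, 0.0472, 0.1007]
ee_rot: [[0.999, -0.044, 0.001], [-0.044, -0.999, -0.0], [0.001, 0.0, -1.0]]
wrist_force: [-1.4, -0.1, 5.4]
finger_gap: 0.0396
```

```bash
python3 - <<'E'
from tgt import *
o=get_obs();print(o["clock"],o["tcp_pos"],o["wrist_force"],o["ft_torque"],o["finger_gap"])
p=camera("scene")
for _ in range(4):
  p=camera("scene");o=get_obs();print(o["wrist_force"],o["ft_torque"])
im=cv2.resize(p["frame"][180:340,200:450],None,fx=3.2,fy=3.2,interpolation=cv2.INTER_CUBIC);cv2.imwrite("pics/s5.png",im)
E
```

```text
11.3 [0.60471074 0.04723849 0.10066934] [-1.35416263 -0.14642518  5.36640268] [-0.02199861  0.34952361 -0.00068197] 0.03964745023596945
[-1.65906584  0.19269604  5.63494282] [-0.02410605  0.46028547 -0.01788138]
[-1.04548458 -0.21625507  6.17723897] [0.00110724 0.37973473 0.04168767]
[-1.90562288 -0.08800162  6.07292694] [0.03223972 0.41667843 0.01474775]
[-1.4011144   0.75834037  6.11138071] [0.03851112 0.41190369 0.00396746]
```

View pics/s5.png

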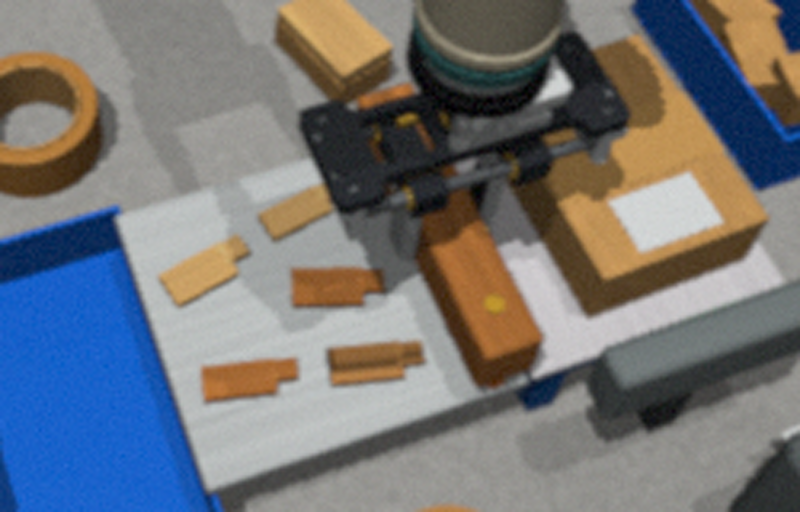

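Call:
send_rows --increments '[[[0, 0, -0.003], [0, -0.0012, 0]], [[0, 0, -0.003], [0, -0.0012, 0]]]'

```text
clock: 11.8
tcp_pos: [0.6046, 0.0472, 0.1007]
ee_rot: [[0.999, -0.044, -0.003], [-0.044, -0.999, 0.0], [-0.003, 0.0, -1.0]]
wrist_force: [-2.9, 0.9, 5.5]
finger_gap: 0.04
```

```bash
cat > r.py <<'E'
from tgt import *
F=[];T=[]
for _ in range(3):
  camera("wrist");o=get_obs();F.append(o["wrist_force"]);T.append(o["ft_torque"])
print(o["clock"],o["tcp_pos"],np.mean(F,0).round(2),np.mean(T,0).round(3),np.array(o["ee_rot"])[2].round(4))
E
python3 r.py
```

```text
11.95 [0.60464245 0.0472625  0.10065733] [-2.99  0.08  5.17] [ 0.008  0.167 -0.005] [-3.1e-03  1.0e-04 -1.0e+00]
```

Call:
send_rows --increments '[[[0, 0.03, -0.002], [0, 0, 0]], [[0, 0.08, -0.002], [0, 0, 0]], [[0, 0.14, -0.002], [0, 0, 0]], [[0, 0.2, -0.002], [0, 0, 0]]]'

```text
clock: 12.45
tcp_pos: [0.6045, 0.0275, 0.1007]
ee_rot: [[0.999, -0.045, -0.002], [-0.045, -0.999, 0.001], [-0.002, -0.001, -1.0]]
wrist_force: [0.4, 4.2, 5.1]
finger_gap: 0.0394
```

```bash
python3 - <<'E'
from tgt import *
o=get_obs();print(o["clock"],o["tcp_pos"],o["wrist_force"],o["ft_torque"])
E
```

```text
12.45 [0.6045396  0.02749651 0.10069177] [0.4353565  4.15891376 5.14517482] [ 0.96070859 -0.23808403  0.0085119 ]
```

Call:
send_rows --increments '[[[0, 0.06, 0], [0, 0.0006, 0]], [[0, 0.12, 0], [0, 0.0006, 0]], [[0, 0.18, 0], [0, 0.0006, 0]], [[0, 0.24, 0], [0, 0.0006, 0]]]'

```text
clock: 12.95
tcp_pos: [0.6032, 0.0038, 0.1007]
ee_rot: [[0.999, -0.045, -0.0], [-0.045, -0.999, 0.002], [-0.001, -0.002, -1.0]]
wrist_force: [0.3, 5.0, 5.3]
finger_gap: 0.0399
```

```bash
python3 - <<'E'
from tgt import *
o=get_obs();print(o["clock"],o["tcp_pos"],o["wrist_force"],o["ft_torque"])
E
```

```text
12.95 [0.6031964  0.00384216 0.10066919] [0.2624281  4.96444634 5.26307554] [ 1.15493312 -0.05943767 -0.01947844]
```

Call:
send_rows --increments '[[[0, 0.06, 0], [0, 0, 0]], [[0, 0.12, 0], [0, 0, 0]], [[0, 0.18, 0], [0, 0, 0]], [[0, 0.24, 0], [0, 0, 0]]]'

```text
clock: 13.45
tcp_pos: [0.602, -0.02, 0.1007]
ee_rot: [[0.999, -0.045, -0.001], [-0.045, -0.999, 0.002], [-0.001, -0.002, -1.0]]
wrist_force: [0.8, 5.0, 5.7]
finger_gap: 0.0403
```

```bash
python3 - <<'E'
from tgt import *
o=get_obs();print(o["clock"],o["tcp_pos"],o["wrist_force"],o["ft_torque"])
p=camera("scene")
im=cv2.resize(p["frame"][180:340,200:450],None,fx=3.2,fy=3.2,interpolation=cv2.INTER_CUBIC);cv2.imwrite("pics/s6.png",im)
E
```

```text
13.45 [ 0.60203524 -0.02002246  0.10066999] [0.7799302  4.95235147 5.69118601] [ 1.23997685 -0.18121831  0.03266171]
```

View pics/s6.png

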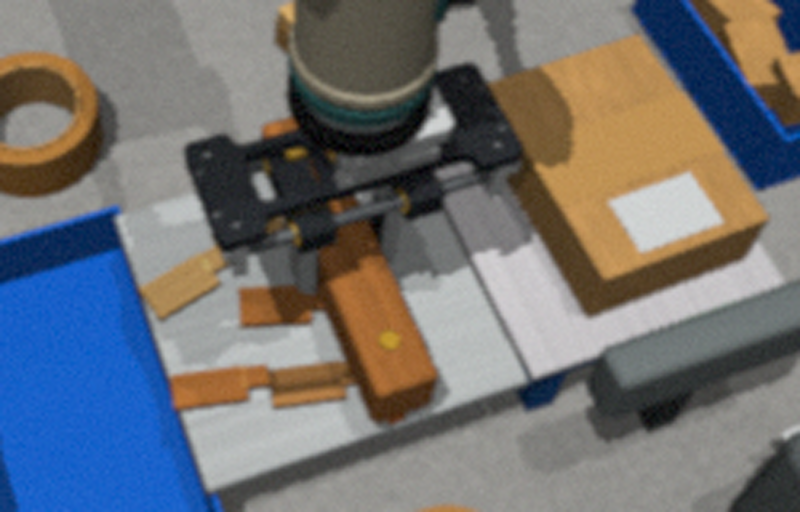

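The blade is on the plate and sweeping the chips ahead of it, with the row of chips at about (170–350, 290–400). I'll carry on.

Call:
send_rows --increments '[[[0, 0.06, 0], [0, 0, 0]], [[0, 0.12, 0], [0, 0, 0]], [[0, 0.18, 0], [0, 0, 0]], [[0, 0.24, 0], [0, 0, 0]], [[0, 0.3, 0], [0, 0, 0]]]'

```text
clock: 14.12
tcp_pos: [0.6006, -0.05, 0.1007]
ee_rot: [[0.999, -0.045, -0.001], [-0.045, -0.999, 0.002], [-0.001, -0.002, -1.0]]
wrist_force: [0.5, 5.4, 6.8]
finger_gap: 0.0398
```

Call:
send_rows --increments '[[[0, 0.06, 0], [0, 0, 0]], [[0, 0.12, 0], [0, 0, 0]], [[0, 0.18, 0], [0, 0, 0]], [[0, 0.24, 0], [0, 0, 0]], [[0, 0.24, 0], [0, 0, 0]]]'

```text
clock: 14.75
tcp_pos: [0.5994, -0.0748, 0.1007]
ee_rot: [[0.999, -0.045, -0.001], [-0.045, -0.999, 0.001], [-0.001, -0.001, -1.0]]
wrist_force: [1.1, 4.1, 6.1]
finger_gap: 0.0394
```

```bash
python3 - <<'E'
from tgt import *
o=get_obs();print(o["clock"],o["tcp_pos"],o["wrist_force"],o["ft_torque"])
p=camera("scene")
im=cv2.resize(p["frame"][180:340,180:430],None,fx=3.2,fy=3.2,interpolation=cv2.INTER_CUBIC);cv2.imwrite("pics/s7.png",im)
E
```

```text
14.75 [ 0.59940184 -0.07477987  0.10065098] [1.1332003  4.14576522 6.12019825] [ 0.88104653 -0.17050044  0.00880397]
```

View pics/s7.png

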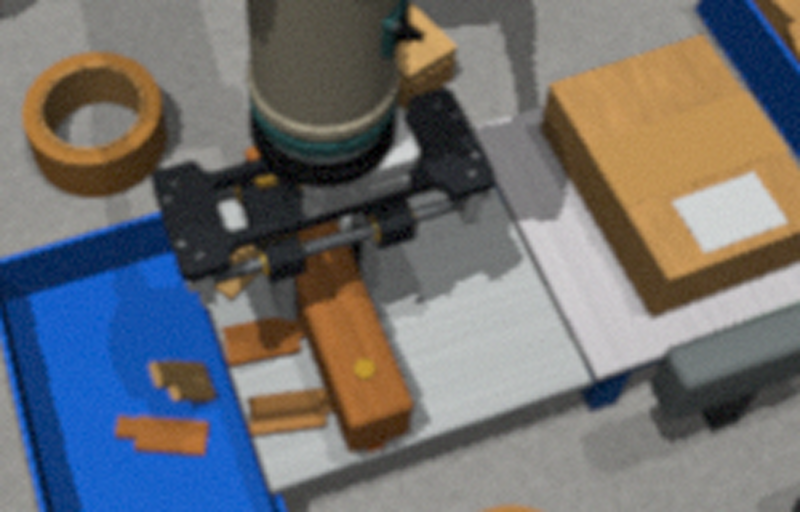

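Call:
send_rows --increments '[[[0, 0.06, 0], [0, 0, 0]], [[0, 0.12, 0], [0, 0, 0]], [[0, 0.18, 0], [0, 0, 0]], [[0, 0.24, 0], [0, 0, 0]], [[0, 0.3, 0], [0, 0, 0]], [[0, 0.36, 0], [0, 0, 0]], [[0, 0.42, 0], [0, 0, 0]], [[0, 0.48, 0], [0, 0, 0]]]'

```text
clock: 15.8
tcp_pos: [0.5971, -0.1219, 0.1007]
ee_rot: [[0.999, -0.045, -0.001], [-0.045, -0.999, 0.002], [-0.001, -0.002, -1.0]]
wrist_force: [0.0, 5.5, 6.0]
finger_gap: 0.04
```

Call:
send_rows --increments '[[[0, 0.06, 0], [0, 0, 0]], [[0, 0.12, 0], [0, 0, 0]], [[0, 0.18, -0.003], [0, 0, 0]], [[0, 0.24, -0.005], [0, 0, 0]], [[0, 0.3, -0.005], [0, 0, 0]], [[0, 0.36, -0.005], [0, 0, 0]], [[0, 0.42, -0.005], [0, 0, 0]], [[0, 0.46, -0.005], [0, 0, 0]]]'

```text
clock: 16.8
tcp_pos: [0.5946, -0.1692, 0.1003]
ee_rot: [[0.999, -0.045, -0.003], [-0.045, -0.999, -0.0], [-0.003, 0.0, -1.0]]
wrist_force: [0.3, 0.6, -3.2]
finger_gap: 0.0396
```

```bash
python3 - <<'E'
from tgt import *
o=get_obs();print(o["clock"],o["tcp_pos"],o["wrist_force"],o["ft_torque"])
p=camera("scene")
im=cv2.resize(p["frame"][210:380,150:400],None,fx=3.2,fy=3.2,interpolation=cv2.INTER_CUBIC);cv2.imwrite("pics/s8.png",im)
p=camera("wrist");cv2.imwrite("pics/w8.png",p["frame"])
E
```

```text
16.8 [ 0.59462654 -0.16915716  0.10034985] [ 0.29297222  0.61467289 -3.203895  ] [ 0.05803548 -0.00035063 -0.00954072]
```

View pics/s8.png

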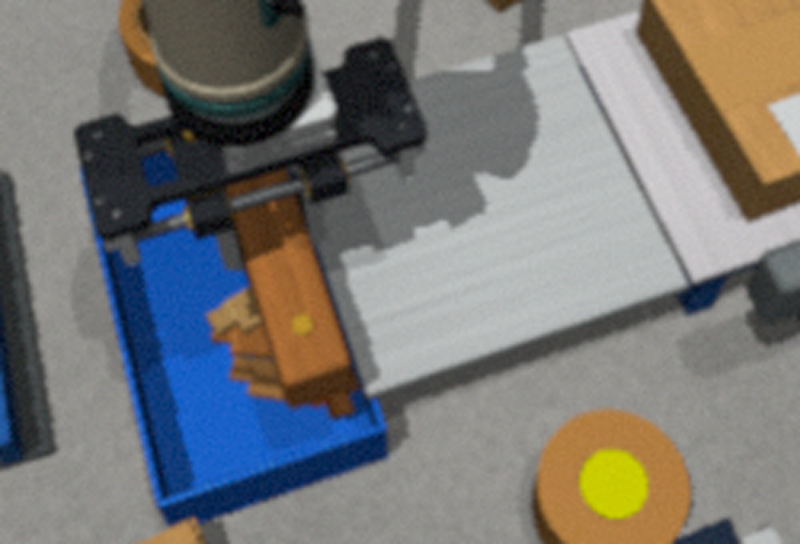

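View pics/w8.png

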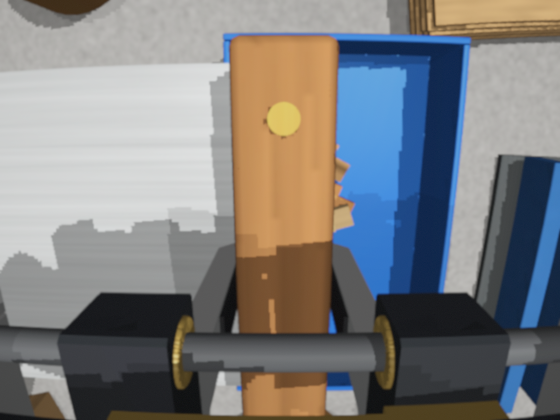

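Call:
send_rows --increments '[[[0, 0, -0.2], [0, 0, 0]], [[0, 0, -0.5], [0, 0.001, 0]], [[-0.05, 0.15, -0.6], [0, 0.001, 0.004]], [[-0.2, 0.5, -0.6], [0, 0.001, 0.008]], [[-0.4, 0.9, -0.6], [0, 0.001, 0.008]]]'

```text
clock: 17.52
tcp_pos: [0.5502, -0.2578, 0.1604]
ee_rot: [[0.998, -0.069, 0.001], [-0.069, -0.998, -0.001], [0.001, 0.0, -1.0]]
wrist_force: [0.7, 0.1, -3.9]
finger_gap: 0.0394
```

```bash
python3 - <<'E'
from tgt import *
o=get_obs();print(o["clock"],o["tcp_pos"],o["wrist_force"],o["ft_torque"])
to(o,[.5245,-.3712,.1],-.07)
E
```

```text
17.525 [ 0.55017363 -0.25781811  0.16036701] [ 0.68523939  0.07461127 -3.91490965] [-0.01346779  0.03330121  0.04503089]
shift [-0.1787, 1.1485, 0.6041] turn [0.0002, -0.0002, 0.0004]
```

Call:
send_rows --increments '[[[-0.1, 0.5, 0], [0, 0, 0]], [[-0.17, 0.9, 0], [0, 0, 0]], [[-0.18, 1, 0], [0, 0, 0]], [[-0.18, 1, 0.2], [0, 0, 0]], [[-0.18, 1, 0.4], [0, 0, 0]], [[-0.18, 1, 0.4], [0, 0, 0]]]'

```text
clock: 18.27
tcp_pos: [0.5246, -0.3537, 0.1187]
ee_rot: [[0.998, -0.07, -0.003], [-0.07, -0.998, 0.003], [-0.003, -0.003, -1.0]]
wrist_force: [0.7, -0.4, -1.8]
finger_gap: 0.0399
```

```bash
python3 - <<'E'
from tgt import *
o=get_obs();print(o["clock"],o["tcp_pos"],o["wrist_force"],o["ft_torque"])
to(o,[.5245,-.3712,.08],-.07)
p=camera("scene")
im=cv2.resize(p["frame"][200:400,60:300],None,fx=3,fy=3,interpolation=cv2.INTER_CUBIC);cv2.imwrite("pics/s9.png",im)
E
```

```text
18.275 [ 0.5246331  -0.35372783  0.11868777] [ 0.65407406 -0.43092476 -1.7597304 ] [ 0.00869653  0.02387502 -0.06066431]
shift [0.012, 0.1756, 0.3863] turn [-0.001, 0.0009, 0.0001]
```

View pics/s9.png

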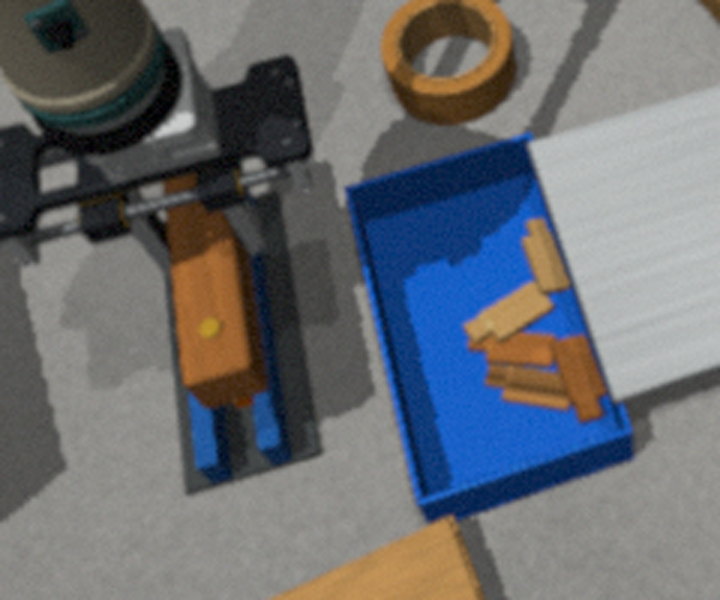

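All five chips are in the bin, at about (470–605, 220–415) in the crop. Next I'll seat the scraper.

Call:
send_rows --increments '[[[0.01, 0.17, 0], [0, 0, 0]], [[0.01, 0.175, 0.1], [0, 0, 0]], [[0.01, 0.175, 0.2], [0, 0, 0]], [[0.01, 0.175, 0.3], [0, 0, 0]], [[0.01, 0.175, 0.38], [0, 0, 0]], [[0.01, 0.175, 0.38], [0, 0, 0]]]'

```text
clock: 19.08
tcp_pos: [0.5255, -0.3721, 0.0817]
ee_rot: [[0.998, -0.069, -0.0], [-0.069, -0.998, 0.001], [-0.0, -0.001, -1.0]]
wrist_force: [0.4, 0.1, -2.2]
finger_gap: 0.0399
```

```bash
python3 - <<'E'
from tgt import *
o=get_obs();print(o["clock"],o["tcp_pos"],o["wrist_force"],o["ft_torque"])
to(o,[.5245,-.3712,.048],-.07)
p=camera("scene")
im=cv2.resize(p["frame"][220:380,80:240],None,fx=4,fy=3.7,interpolation=cv2.INTER_CUBIC);cv2.imwrite("pics/s10.png",im)
E
```

```text
19.075 [ 0.52550432 -0.37210718  0.08174864] [ 0.41759816  0.06186506 -2.2453747 ] [ 0.06959499 -0.00929603 -0.03242307]
shift [-0.0105, -0.008, 0.3375] turn [-0.0004, 0.0001, 0.0002]
```

View pics/s10.png

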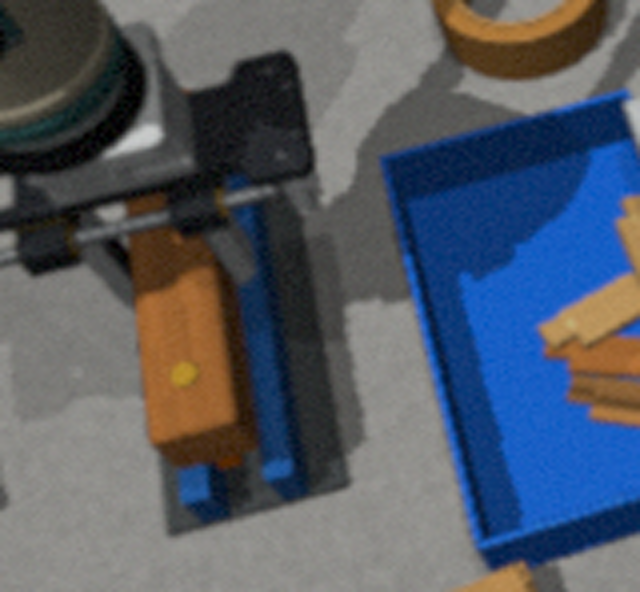

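Call:
send_rows --increments '[[[-0.005, -0.005, 0.06], [0, 0, 0]], [[-0.005, -0.005, 0.13], [0, 0, 0]], [[-0.005, -0.005, 0.2], [0, 0, 0]], [[-0.005, -0.005, 0.26], [0, 0, 0]], [[-0.005, -0.005, 0.29], [0, 0, 0]], [[-0.005, -0.005, 0.29], [0, 0, 0]]]'

```text
clock: 19.88
tcp_pos: [0.5255, -0.3721, 0.0535]
ee_rot: [[0.998, -0.07, 0.001], [-0.07, -0.998, 0.0], [0.001, -0.0, -1.0]]
wrist_force: [-0.2, -0.5, -2.6]
finger_gap: 0.0396
```

Call:
send_rows --increments '[[[0, 0, 0.015], [0, 0, 0]], [[0, 0, 0.03], [0, 0, 0]], [[0, 0, 0.04], [0, 0, 0]], [[0, 0, 0.04], [0, 0, 0]]]'

```text
clock: 20.38
tcp_pos: [0.5255, -0.3722, 0.0498]
ee_rot: [[0.998, -0.07, 0.001], [-0.07, -0.998, -0.0], [0.001, 0.0, -1.0]]
wrist_force: [-0.2, 0.0, -2.6]
finger_gap: 0.0396
```

Call:
send_rows --increments '[[[0, 0, 0.01], [0, 0, 0]], [[0, 0, 0.02], [0, 0, 0]], [[0, 0, 0.02], [0, 0, 0]]]'

```text
clock: 20.75
tcp_pos: [0.5255, -0.3721, 0.0477]
ee_rot: [[0.998, -0.07, 0.001], [-0.07, -0.998, -0.0], [0.001, -0.0, -1.0]]
wrist_force: [0.0, 0.3, -2.7]
finger_gap: 0.0398
```

Call:
send_rows --increments '[[[0, 0, 0.007], [0, 0, 0]], [[0, 0, 0.007], [0, 0, 0]]]'

```text
clock: 21.0
tcp_pos: [0.5257, -0.3722, 0.0475]
ee_rot: [[0.998, -0.07, 0.001], [-0.07, -0.998, -0.0], [0.001, 0.0, -1.0]]
wrist_force: [-0.1, 0.8, -0.2]
finger_gap: 0.0398
```

Contact is at exactly the original height, so the scraper is seated. Releasing it.

Call:
send_rows --increments '[[[0, 0, 0], [0, 0, 0]], [[0, 0, 0], [0, 0, 0]], [[0, 0, 0], [0, 0, 0]], [[0, 0, 0], [0, 0, 0]], [[0, 0, 0], [0, 0, 0]], [[0, 0, 0], [0, 0, 0]]]' --claw 1

```text
clock: 21.75
tcp_pos: [0.5256, -0.3722, 0.0472]
ee_rot: [[0.998, -0.07, 0.001], [-0.07, -0.998, -0.0], [0.001, 0.0, -1.0]]
wrist_force: [0.5, 0.0, 1.3]
finger_gap: 0.0932
```

Call:
send_rows --increments '[[[0, 0, -0.2], [0, 0, 0]], [[0, 0, -0.6], [0, 0, 0]], [[0, 0, -1], [0, 0, 0]]]'

```text
clock: 22.12
tcp_pos: [0.5252, -0.372, 0.1478]
ee_rot: [[0.998, -0.07, 0.001], [-0.07, -0.998, 0.0], [0.001, -0.0, -1.0]]
wrist_force: [0.5, -0.9, 0.2]
finger_gap: 0.0942
```

Call:
send_rows --increments '[[[0, 0, -0.4], [0, 0, 0]], [[0, -0.3, -0.6], [0, 0, 0]], [[0, -0.6, -0.7], [0, 0, 0]], [[0, -0.8, -0.7], [0, 0, 0]]]'

```text
clock: 22.62
tcp_pos: [0.5314, -0.2915, 0.2182]
ee_rot: [[0.998, -0.069, 0.003], [-0.069, -0.998, -0.001], [0.003, 0.001, -1.0]]
wrist_force: [-0.2, 0.1, 0.3]
finger_gap: 0.0938
```

```bash
python3 - <<'E'
from tgt import *
o=get_obs();print(o["clock"],o["tcp_pos"],o["wrist_force"],o["finger_gap"])
p=camera("scene")
im=cv2.resize(p["frame"][200:400,60:300],None,fx=3,fy=3,interpolation=cv2.INTER_CUBIC);cv2.imwrite("pics/s11.png",im)
p=camera("top");im=cv2.resize(p["frame"][90:230,190:440],None,fx=3.2,fy=3.2,interpolation=cv2.INTER_CUBIC);cv2.imwrite("pics/t11.png",im)
p=camera("wrist");cv2.imwrite("pics/w11.png",p["frame"])
E
```

```text
22.625 [ 0.53138029 -0.29149335  0.21815037] [-0.15865623  0.09758438  0.32617886] 0.09378435006581626
```

View pics/s11.png

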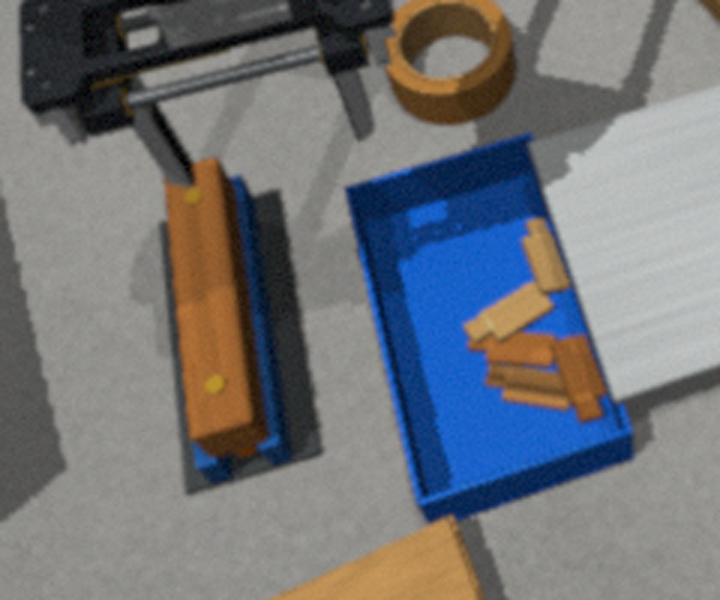

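View pics/t11.png

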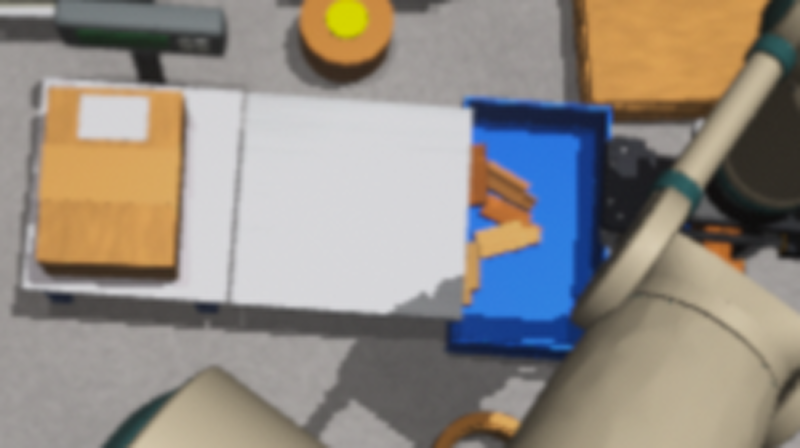

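View pics/w11.png

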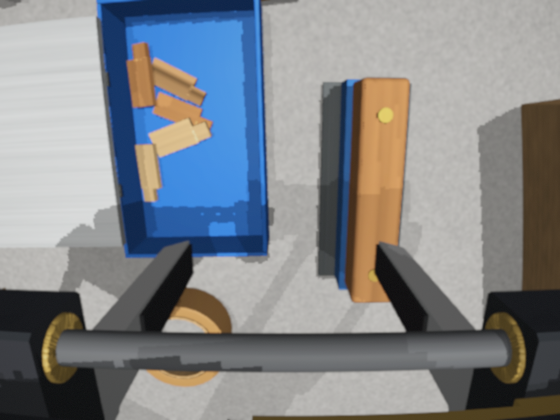

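Scraper seated upright on both rails, chips all in the bin, plate bare, and the parcel unmoved. Next I'll turn the open gripper a quarter turn so both fingertips can push the parcel's far side.

Call:
send_rows --increments '[[[0, -0.1, 0], [0, 0, -0.055]], [[0, -0.2, 0], [0, 0, -0.11]], [[0, -0.3, 0], [0, 0, -0.165]], [[0, -0.4, 0], [0, 0, -0.22]], [[0, -0.5, 0], [0, 0, -0.275]], [[0, -0.6, 0], [0, 0, -0.33]], [[0, -0.7, 0], [0, 0, -0.385]], [[0, -0.8, 0], [0, 0, -0.44]], [[0, -0.9, 0], [0, 0, -0.495]], [[0, -1, 0], [0, 0, -0.508]], [[0, -1, 0], [0, 0, -0.508]]]' --claw 1

```text
clock: 24.15
tcp_pos: [0.5378, -0.1926, 0.2167]
ee_rot: [[0.046, 0.999, 0.001], [0.999, -0.046, -0.0], [-0.0, 0.001, -1.0]]
wrist_force: [0.4, -0.1, 0.2]
finger_gap: 0.0941
```

```bash
python3 - <<'E'
from tgt import *
o=get_obs();print(o["clock"],o["tcp_pos"],o["wrist_force"],o["qpos"])
to(o,[.608,.2642,.21],np.pi/2-.043)
E
```

```text
24.15 [ 0.53784261 -0.19259627  0.21665114] [ 0.40201916 -0.11716057  0.19961627] [-4.65749052e-01  2.64021113e-01  1.49392242e+00  1.53746922e-04
  1.38311278e+00 -4.19756741e-01]
shift [4.5954, 0.4906, 0.0664] turn [0.0002, 0.0, -0.001]
```

Call:
send_rows --increments '[[[0.4, 0.1, 0], [0, 0, 0]], [[0.9, 0.15, 0], [0, 0, 0]], [[1, 0.2, 0], [0, 0, 0]]]'

```text
clock: 24.52
tcp_pos: [0.5625, -0.0918, 0.2171]
ee_rot: [[0.044, 0.999, 0.001], [0.999, -0.044, 0.0], [0.0, 0.001, -1.0]]
wrist_force: [0.9, 0.1, 0.2]
finger_gap: 0.094
```

Call:
send_rows --increments '[[[0.5, 0.1, 0], [0, 0, 0]], [[1, 0.2, 0], [0, 0, 0]]]'

```text
clock: 24.78
tcp_pos: [0.5876, 0.005, 0.2171]
ee_rot: [[0.048, 0.999, 0.002], [0.999, -0.048, -0.001], [-0.001, 0.002, -1.0]]
wrist_force: [1.4, -0.0, -0.4]
finger_gap: 0.0942
```

Call:
send_rows --increments '[[[0.5, 0.05, 0], [0, 0, 0]], [[1, 0.1, 0], [0, 0, 0]]]'

```text
clock: 25.02
tcp_pos: [0.6022, 0.105, 0.217]
ee_rot: [[0.047, 0.999, 0.002], [0.999, -0.047, -0.001], [-0.001, 0.002, -1.0]]
wrist_force: [1.1, -0.8, -0.2]
finger_gap: 0.0939
```

Call:
send_rows --increments '[[[0.5, 0, 0], [0, 0, 0]], [[0.9, 0, 0], [0, 0, 0]], [[1, 0, 0], [0, 0, 0]], [[1, 0, 0], [0, 0, 0]]]'

```text
clock: 25.52
tcp_pos: [0.606, 0.204, 0.2168]
ee_rot: [[0.045, 0.999, 0.001], [0.999, -0.045, -0.002], [-0.001, 0.001, -1.0]]
wrist_force: [-0.1, -0.3, -0.1]
finger_gap: 0.0941
```

```bash
python3 - <<'E'
from tgt import *
o=get_obs();print(o["clock"],o["tcp_pos"],o["wrist_force"],o["qpos"])
to(o,[.608,.2642,.15],np.pi/2-.043)
p=camera("wrist");cv2.imwrite("pics/w12.png",p["frame"])
E
```

```text
25.525 [0.60604272 0.20397518 0.21680412] [-0.12444128 -0.26029537 -0.07275804] [ 0.21699747  0.36792324  1.33956815 -0.00178059  1.43329493  0.26194722]
shift [0.6035, -0.0082, 0.6671] turn [0.0004, 0.0005, -0.0005]
```

View pics/w12.png

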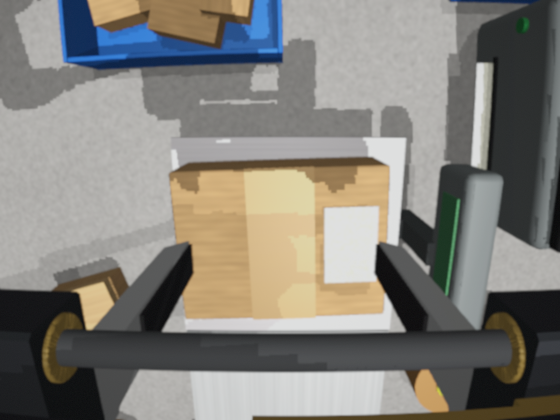

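```bash
python3 - <<'E'
from tgt import *
p=camera("wrist")
Q=np.array([onz(p,u,.132)[:2] for u in((172,173),(389,165),(384,314),(186,318))]);print(Q,Q.mean(0))
Q=np.array([onz(p,u,.077)[:2] for u in((171,138),(405,138))]);print(Q)
E
```

```text
[[0.5265296  0.23785909]
 [0.68174117 0.23650126]
 [0.68146859 0.11706572]
 [0.52293572 0.12079942]] [0.60316877 0.17805637]
[[0.51209043 0.2595505 ]
 [0.71053082 0.2505816 ]]
```

Call:
send_rows --increments '[[[0.3, -0.01, 0], [0, 0, 0]], [[0.6, -0.01, 0], [0, 0, 0]], [[0.6, -0.01, 0.2], [0, 0, 0]], [[0.6, -0.01, 0.6], [0, 0, 0]], [[0.6, -0.01, 0.9], [0, 0, 0]], [[0.6, -0.01, 0.9], [0, 0, 0]]]'

```text
clock: 26.38
tcp_pos: [0.606, 0.2624, 0.1247]
ee_rot: [[0.047, 0.999, -0.004], [0.999, -0.047, -0.002], [-0.003, -0.004, -1.0]]
wrist_force: [-0.7, -0.5, 0.5]
finger_gap: 0.0941
```

```bash
python3 - <<'E'
from tgt import *
o=get_obs();print(o["clock"],o["tcp_pos"],o["wrist_force"])
to(o,[.608,.2642,.094],np.pi/2-.043)
p=camera("scene");im=cv2.resize(p["frame"][150:330,280:510],None,fx=3.2,fy=3.2,interpolation=cv2.INTER_CUBIC);cv2.imwrite("pics/s13.png",im)
E
```

```text
26.375 [0.60596823 0.26240247 0.124719  ] [-0.73770724 -0.50044545  0.52902591]
shift [0.0197, 0.0207, 0.3071] turn [-0.0013, 0.0009, -0.0011]
```

View pics/s13.png

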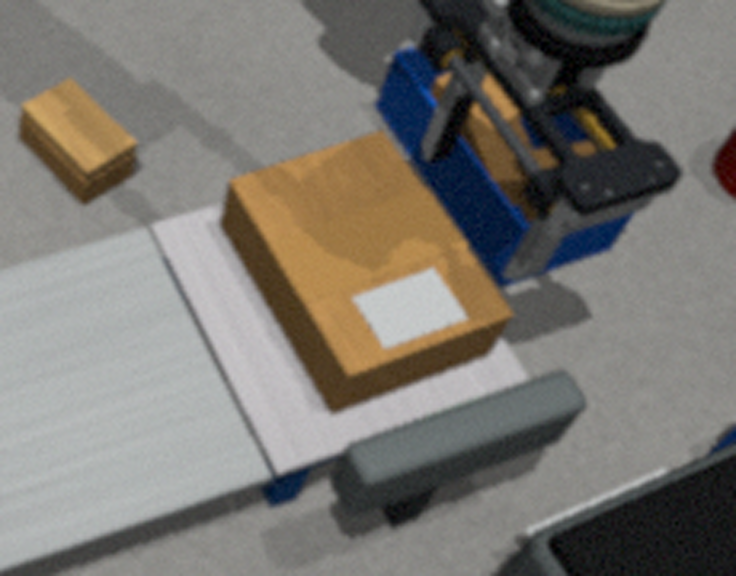

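Call:
send_rows --increments '[[[0.01, 0.01, 0.12], [0, 0, 0]], [[0.01, 0.01, 0.25], [0, 0, 0]], [[0.01, 0.01, 0.3], [0, 0, 0]], [[0.01, 0.01, 0.3], [0, 0, 0]]]'

```text
clock: 26.92
tcp_pos: [0.6082, 0.2657, 0.0966]
ee_rot: [[0.044, 0.999, 0.0], [0.999, -0.044, -0.001], [-0.0, 0.0, -1.0]]
wrist_force: [0.2, 0.2, -0.5]
finger_gap: 0.0937
```

Call:
send_rows --increments '[[[-0.03, 0, 0], [0, 0, 0]], [[-0.06, 0, 0], [0, 0, 0]], [[-0.09, 0, 0], [0, 0, 0]], [[-0.12, 0, 0], [0, 0, 0]], [[-0.15, 0, 0], [0, 0, 0]], [[-0.18, 0, 0], [0, 0, 0]], [[-0.21, 0, 0], [0, 0, 0]], [[-0.24, 0, 0], [0, 0, 0]]]'

```text
clock: 27.92
tcp_pos: [0.6076, 0.242, 0.0972]
ee_rot: [[0.045, 0.999, 0.002], [0.999, -0.045, 0.001], [0.001, 0.002, -1.0]]
wrist_force: [0.3, 2.4, -0.6]
finger_gap: 0.0935
```

```bash
python3 - <<'E'
from tgt import *
o=get_obs();print(o["clock"],o["tcp_pos"],o["wrist_force"],o["ft_torque"])
E
```

```text
27.925 [0.60761324 0.24204518 0.09718505] [ 0.27163828  2.40800987 -0.57399728] [ 0.36369865 -0.24606235 -0.02322987]
```

Call:
send_rows --increments '[[[-0.05, 0, 0], [0, 0, 0]], [[-0.11, 0, 0], [0, 0, 0]], [[-0.17, 0, 0], [0, 0, 0]], [[-0.23, 0, 0], [0, 0, 0]], [[-0.29, 0, 0], [0, 0, 0]], [[-0.35, 0, 0], [0, 0, 0]], [[-0.41, 0, 0], [0, 0, 0]], [[-0.47, 0, 0], [0, 0, 0]], [[-0.53, 0, 0], [0, 0, 0]], [[-0.59, 0, 0], [0, 0, 0]], [[-0.65, 0, 0], [0, 0, 0]], [[-0.7, 0, 0], [0, 0, 0]]]'

```text
clock: 29.42
tcp_pos: [0.6043, 0.1714, 0.0972]
ee_rot: [[0.045, 0.999, 0.001], [0.999, -0.045, -0.0], [-0.0, 0.001, -1.0]]
wrist_force: [-0.7, 3.9, 1.3]
finger_gap: 0.0941
```

```bash
python3 - <<'E'
from tgt import *
o=get_obs();print(o["clock"],o["tcp_pos"],o["wrist_force"],o["ft_torque"])
p=camera("scene");im=cv2.resize(p["frame"][170:350,230:480],None,fx=3.2,fy=3.2,interpolation=cv2.INTER_CUBIC);cv2.imwrite("pics/s14.png",im)
E
```

```text
29.425 [0.60433556 0.17142615 0.09720223] [-0.65269378  3.88498485  1.29285498] [ 0.55179636 -0.10863359  0.05085162]
```

View pics/s14.png

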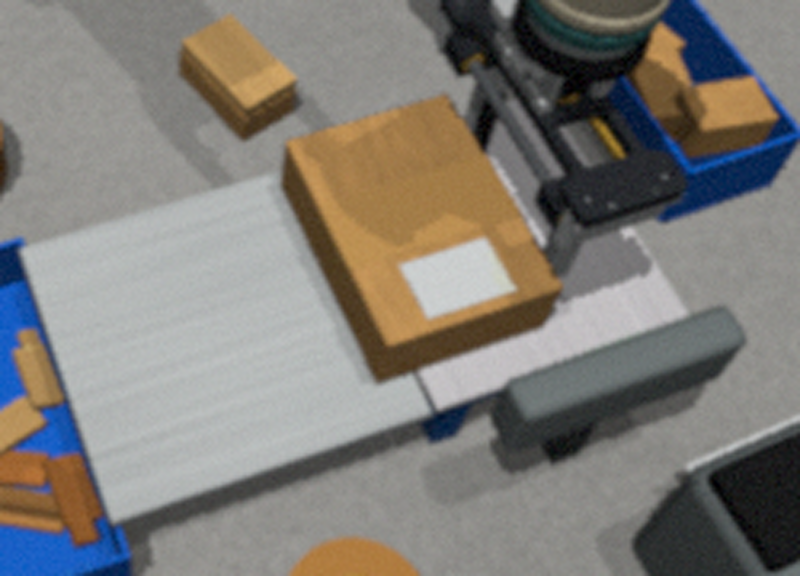

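Call:
send_rows --increments '[[[-0.05, 0, 0], [0, 0, 0]], [[-0.11, 0, 0], [0, 0, 0]], [[-0.17, 0, 0], [0, 0, 0]], [[-0.23, 0, 0], [0, 0, 0]], [[-0.29, 0, 0], [0, 0, 0]], [[-0.35, 0, 0], [0, 0, 0]], [[-0.41, 0, 0], [0, 0, 0]], [[-0.47, 0, 0], [0, 0, 0]], [[-0.53, 0, 0], [0, 0, 0]], [[-0.59, 0, 0], [0, 0, 0]], [[-0.65, 0, 0], [0, 0, 0]], [[-0.7, 0, 0], [0, 0, 0]]]'

```text
clock: 30.98
tcp_pos: [0.6008, 0.1011, 0.0967]
ee_rot: [[0.045, 0.999, 0.0], [0.999, -0.045, -0.001], [-0.001, 0.0, -1.0]]
wrist_force: [1.2, 2.2, -1.1]
finger_gap: 0.094
```

```bash
python3 - <<'E'
from tgt import *
o=get_obs();print(o["clock"],o["tcp_pos"],o["wrist_force"],o["ft_torque"])
p=camera("scene");im=cv2.resize(p["frame"][170:350,230:480],None,fx=3.2,fy=3.2,interpolation=cv2.INTER_CUBIC);cv2.imwrite("pics/s15.png",im)
E
```

```text
30.975 [0.60082873 0.10109319 0.09674199] [ 1.16642471  2.24532437 -1.08220079] [ 0.42211703 -0.1451298  -0.00592466]
```

View pics/s15.png

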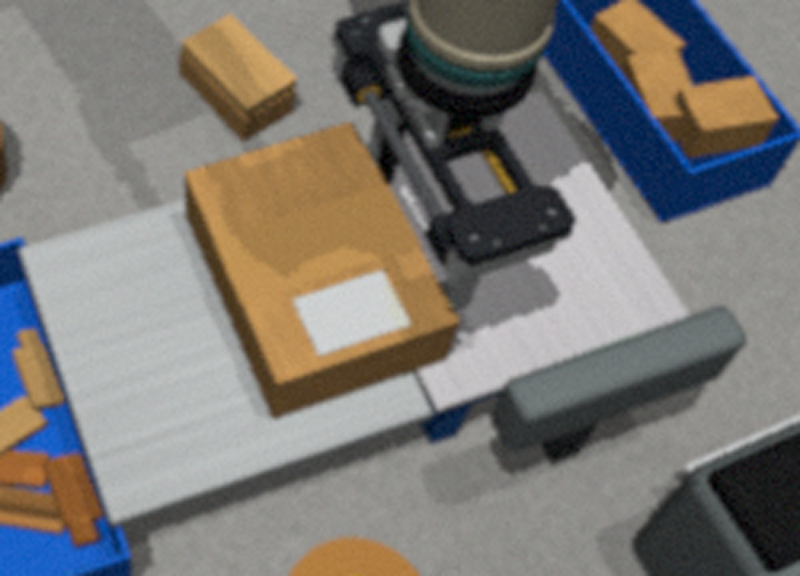

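Call:
send_rows --increments '[[[-0.05, 0, 0], [0, 0, 0]], [[-0.11, 0, 0], [0, 0, 0]], [[-0.17, 0, 0], [0, 0, 0]], [[-0.23, 0, 0], [0, 0, 0]], [[-0.29, 0, 0], [0, 0, 0]], [[-0.35, 0, 0], [0, 0, 0]], [[-0.41, 0, 0], [0, 0, 0]], [[-0.47, 0, 0], [0, 0, 0]], [[-0.53, 0, 0], [0, 0, 0]], [[-0.59, 0, 0], [0, 0, 0]], [[-0.64, 0, 0], [0, 0, 0]], [[-0.68, 0, 0], [0, 0, 0]]]'

```text
clock: 32.52
tcp_pos: [0.5982, 0.0336, 0.0972]
ee_rot: [[0.045, 0.999, 0.001], [0.999, -0.045, -0.0], [-0.0, 0.001, -1.0]]
wrist_force: [-0.9, 2.1, -1.0]
finger_gap: 0.0942
```

Call:
send_rows --increments '[[[0.01, 0, 0], [0, 0, 0]], [[0.05, 0, 0], [0, 0, 0]], [[0.15, 0, 0], [0, 0, 0]], [[0.25, 0, 0], [0, 0, 0]], [[0.3, 0, -0.3], [0, 0, 0]], [[0.4, 0, -0.8], [0, 0, 0]], [[0.5, 0, -1], [0, 0, 0]]]'

```text
clock: 33.4
tcp_pos: [0.6017, 0.0851, 0.2003]
ee_rot: [[0.044, 0.999, 0.006], [0.999, -0.044, 0.0], [0.0, 0.006, -1.0]]
wrist_force: [-0.4, 0.9, -0.3]
finger_gap: 0.0939
```

Call:
send_rows --increments '[[[0.4, 0, -0.3], [0, 0, 0]], [[0.8, 0, -0.5], [0, 0, 0]], [[1, 0, -0.5], [0, 0, 0]], [[1, 0, -0.5], [0, 0, 0]]]'

```text
clock: 33.9
tcp_pos: [0.6039, 0.1848, 0.2459]
ee_rot: [[0.042, 0.999, -0.001], [0.999, -0.042, -0.001], [-0.001, -0.001, -1.0]]
wrist_force: [0.6, -0.6, -0.3]
finger_gap: 0.0941
```

```bash
python3 - <<'E'
from tgt import *
o=get_obs();print(o["clock"],o["tcp_pos"],o["wrist_force"],o["ft_torque"])
p=camera("scene");cv2.imwrite("pics/s16.png",cv2.resize(p["frame"],None,fx=1.4,fy=1.4,interpolation=cv2.INTER_CUBIC))
print(spot_point(p,"parcel")[:2],spot_point(p,"scraper")[:2])
p=camera("top");cv2.imwrite("pics/t16.png",cv2.resize(p["frame"][90:230,190:440],None,fx=3.2,fy=3.2,interpolation=cv2.INTER_CUBIC))
for t in("parcel","scraper","tape_roll","shims"):print(t,spot_point(p,t)[:2])
print("chips",[np.round(d["centre"],3).tolist() for d in spot_point(p,"chip0")])
E
```

```text
33.9 [0.60391658 0.18482793 0.24585429] [ 0.64482163 -0.58141743 -0.3490335 ] [-0.10190292 -0.05466385  0.0532331 ]
[{'centre': [0.5902, -0.0384, 0.0759], 'confidence': 0.8}] [{'centre': [0.1643, -0.3247, 0.0304], 'confidence': 0.93}, {'centre': [0.5288, -0.3674, 0.0417], 'confidence': 0.89}]
parcel [{'centre': [0.5874, -0.0326, 0.0746], 'confidence': 0.81}]
scraper [{'centre': [0.526, -0.3718, 0.0427], 'confidence': 0.96}, {'centre': [0.1717, -0.3332, 0.0398], 'confidence': 0.76}]
tape_roll [{'centre': [0.3633, -0.1585, 0.004], 'confidence': 0.61}]
shims [{'centre': [0.3717, 0.0781, -0.0001], 'confidence': 0.6}]
chips [[0.593, -0.188, 0.02], [0.65, -0.154, 0.018], [0.552, -0.146, 0.017], [0.639, -0.189, 0.012], [0.612, -0.195, 0.013]]
```

View pics/s16.png

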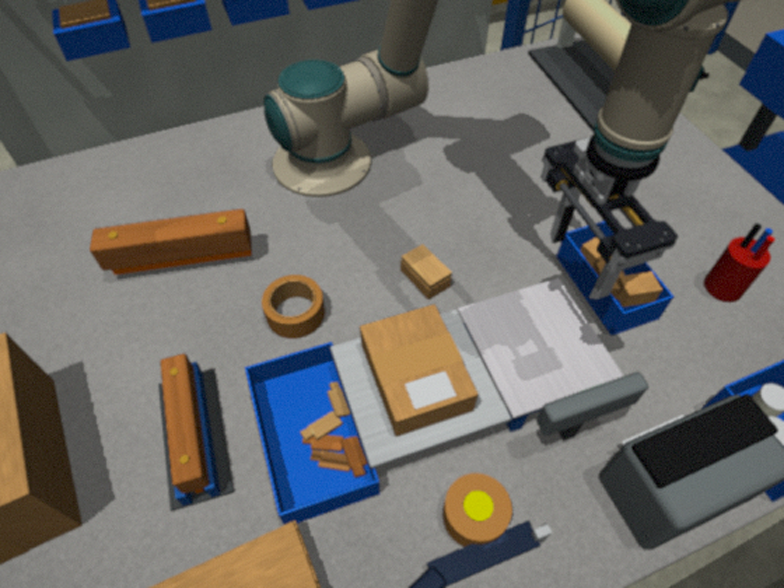

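View pics/t16.png

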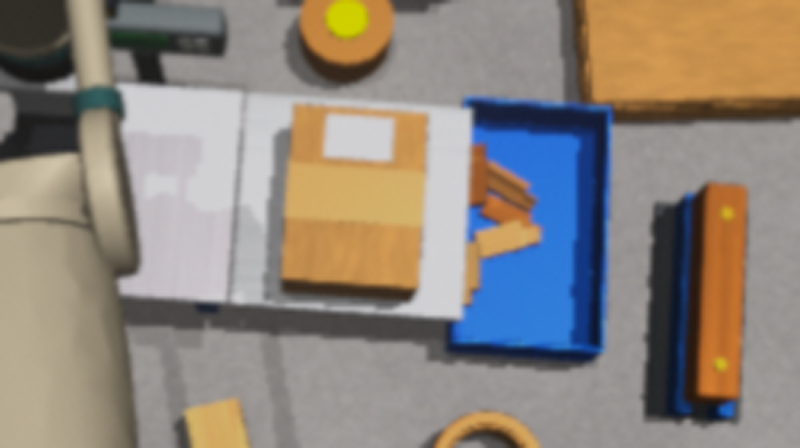

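```bash
python3 -c "
from cell import *
print(job_done(), get_obs()['clock'])"
```

```text
the job is handed in; nothing more can be done
the job is handed in; nothing more can be done
```

The job is done and handed in at about 34 s of the 72 s allowed; the cell gives no verdict.

- **Wiping:** I took the smaller scraper from the rack and felt the plate. One sweep at about 8–10 N put all five chips in the catch bin. That is a bit firmer than "a few newtons", but far below the 50 N limit.
- **Scraper:** It went back in the rack at the same height it was picked from. In the last picture it sits upright on both rails.
- **Parcel:** I pushed it with the two open fingertips onto the plate, without lifting it and with no visible tipping.

**Last checks:**
- **Parcel position:** about 12 mm off the plate's centre across and about 0 mm along. It is square to the plate and clear of the shelf.
- **Chips:** five detected in the bin, all at scale y of about -0.11 m or further towards the bin end. Two lie against the bin wall next to the plate edge, close to the -0.10 m limit but inside it.
- **Bystanders:** tape roll and shims within about 5 mm of their first readings, which is measurement noise.
- **Arm:** it ended clear of everything.

**Edge flatness:** when I pressed the blade down, I first misread the wrist moment and tilted the tool about 0.2° along the blade. I took back half of that early in the sweep; after that the moment readings fitted a flat edge, and the plate came out clean.

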